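# Restock the marker clip stand at the packing bench

### The arm

A 6-joint arm with a two-finger parallel gripper is mounted at the origin on the work surface. World frame = base frame: x ahead of the robot, y to its left, z up, the work surface at z = 0. Lengths are in m, angles in rad, forces in N, time in s.
With the tool pointing down it reaches from about 0.275 to 0.85 m from the base axis. Payload 19 kg.
Tool frame: the origin (TCP) lies at the centre of the arm's flange, where the gripper is bolted on; the fingertips stand 173 mm ahead of it and the grasp point (between the pads) lies 155 mm ahead of it; z points along the fingers, y is the line along which they close (so a half turn about z gives the same grasp; the last joint's range is limited). The gripper opens to 85 mm and grips with 20 to 120 N. Pads are 22 mm wide; open, the fingers measure 114 mm over their backs; the gripper's body (76 mm by 85 mm) begins 54 mm behind the grasp point. The pads swing forward as they close: fully open they stand 13 mm farther back than shut.
Start: joints at [-1.358, 0.15, 1.437, -0, 1.554, -0.134], TCP at [0.195, -0.541, 0.405] pointing down, gripper open.
Joint ranges: [-2.8, 2.8], [-0.68, 2.1], [0.12, 2.68], [-1.39, 4.53], [0.16, 2.79], [-2.81, 2.81]. Speed limits (rad/s): [1.89, 1.89, 2.22, 3.01, 3.01, 3.01].

### API

Orientations are given as [roll, pitch, yaw] about the fixed x, y, z axes, in that order (R = Rz(yaw) Ry(pitch) Rx(roll)).
In Python, from workcell import bot gives the robot as it stands. The module is installed in compiled form; this text tells all that it offers.
- The arm moves only by the tool jog_arm, never from a script. Its argument "increments" is a list of rows, each an object with "slide": the shift along the world's x, y, z scaled (see below), a list of three; "twist": the turn about the world's z scaled (see below). In form: [{"slide": [x, y, z], "twist": twist}, ...]. A call has exactly 8 rows; each row shifts and turns the commanded pose from where the row before left it; what a row does not reach is not made up. The controller multiplies each number of a shift by 0.04 m and each number of a turn by 6 degrees. A row lasts 1/10 s, in which the tool goes at most 50 mm and 8.59 degrees, less where a joint would pass 70% of its speed; a pose out of reach is approached as far as the arm can. A call with a number of a shift or a turn outside -1 to 1 is refused whole. A call with a gripper value outside its range is refused whole. "claw" is the closure, from 0 (fully open) to 1 (shut), set as the call begins (left out, the last holds). The fingers move at their own pace and stop on an object; "squeeze" is the grip in N (left out, the last holds). Time passes only in rows, so rows that do not move let the fingers close, or fill a call up. It gives the time, the measured TCP pose, the force, the opening and the grip force at its end, in the units of the state.
- bot.sense(): the state, without advancing time (a new reading comes with each control period).
- bot.get_image(name): name is "side" or "top"; returns (picture, depth): 480x640x3 uint8, red, green, blue; 480x640 float32, m along the optical axis (not along the pixel's ray), 0 where there is no reading.
- bot.get_calibration(name): a dict with "K" (3x3 intrinsics, pixels), "k1" (the pictures are not rectified: a ray, as slopes to the right and down, at radius r is drawn at 1 + k1 r^2 times it, then the intrinsics apply), "rvec" (rotation vector, rad) and "tvec" (3), from world to camera coordinates, as OpenCV has them. Camera axes: x right, y down, z forward; pixel columns grow to the right and rows downward; lengths in m; the calibration is good to about 2 mm. A picture is of the moment at which its call begins. get_calibration takes no time and is no camera call.
- bot.finish_job(): hands the job in; it is judged then, once.
The state is a dict: "time_s": time; "joint_positions": joint angles; "qd": joint speeds; "effort": joint torques, N m; "ee_pos": TCP position; "eef_rot": TCP orientation; "wrist_force": force on the tool from outside, world axes, zero at the start; "ft_torque": the same for the moment, N m; "grip_width": finger opening in m; "gripper_force": force on a finger pad.
Only numpy, scipy, OpenCV 4.12 (cv2) and the standard library are available. Lean on these libraries where they do the work, as an engineer would, in place of code of your own. Each camera call takes 0.05 s, during which the arm holds its last target. There are 200 camera calls.

### The job

Pull every dried-out marker, ringed with yellow tape, out of the clip stand and drop it in the blue waste bin, and snap every new marker lying on the mat into a free spring clip of the stand, one to a clip, fully home, upright on the stand's foot plate with its cap down so that the ink stays at the tip. Leave the good marker in its clip and do not disturb the carton, the tape roll or the parts bin.

Things in the scene. Friction and masses are not known exactly. Their poses are not given: they have to be found in the camera images.
- new0: new jumbo marker pen, 145 mm long, 40 g: round white barrel 22 mm across with a black band, six-sided black cap (40 mm long, 22 mm across flats) on one end, dark plug on the other; flat ends, so it can stand on its cap. Lies on the mat at the start; absent in some starts. Origin on its axis at mid-length; +x runs along it from the cap (end face at x = -72.5 mm) to the plug (+72.5 mm)
- new1: new jumbo marker pen, 145 mm long, 40 g: round white barrel 22 mm across with a red band, six-sided red cap (40 mm long, 22 mm across flats) on one end, dark plug on the other; flat ends, so it can stand on its cap. Lies on the mat at the start; absent in some starts. Origin on its axis at mid-length; +x runs along it from the cap (end face at x = -72.5 mm) to the plug (+72.5 mm)
- new2: new jumbo marker pen, 145 mm long, 40 g: round white barrel 22 mm across with a green band, six-sided green cap (40 mm long, 22 mm across flats) on one end, dark plug on the other; flat ends, so it can stand on its cap. Lies on the mat at the start; absent in some starts. Origin on its axis at mid-length; +x runs along it from the cap (end face at x = -72.5 mm) to the plug (+72.5 mm)
- dried0: a dried-out marker: same shape as the new ones, black cap, with a wide ring of bright yellow tape round the barrel near the plug end; starts upright, cap down, in a clip of the stand, or is absent. Origin on its axis at mid-length; +x runs along it from the cap (end face at x = -72.5 mm) to the plug (+72.5 mm)
- dried1: a dried-out marker: same shape as the new ones, red cap, with a wide ring of bright yellow tape round the barrel near the plug end; starts upright, cap down, in a clip of the stand, or is absent. Origin on its axis at mid-length; +x runs along it from the cap (end face at x = -72.5 mm) to the plug (+72.5 mm)
- dried2: a dried-out marker: same shape as the new ones, green cap, with a wide ring of bright yellow tape round the barrel near the plug end; starts upright, cap down, in a clip of the stand, or is absent. Origin on its axis at mid-length; +x runs along it from the cap (end face at x = -72.5 mm) to the plug (+72.5 mm)
- keep: a good blue marker, same shape as the new ones; starts upright, cap down, in another clip of the stand and stays there. Origin on its axis at mid-length; +x runs along it from the cap (end face at x = -72.5 mm) to the plug (+72.5 mm)
- rail: grey steel clip stand, fixed: foot plate 350 mm wide, 4 mm thick, from x = -65 to +36 mm; along its back a strip 72 mm high on end posts, front face at x = 32 mm, carrying five spring clips 70 mm apart. Origin under the foot plate at the middle clip, 3 mm above the bench top (on the mat); +x points into the clips, which open to -x, towards the robot; +y runs from clip0 to clip4
- clip0 (a point): centre of spring clip 0, where the marker's axis belongs, 57 mm above the stand's underside. A pair of sprung steel jaws 18 mm high (48 to 66 mm above the underside), flared lips reaching 20 mm in front of the centre. A marker pushed level into it along the stand's +x spreads the jaws (about 6 N) and snaps home against a stop; pulling it straight out takes about 8 N
- clip1 (a point): centre of spring clip 1, like clip0, 70 mm along the row from clip0
- clip2 (a point): centre of spring clip 2, like clip0, 70 mm along the row from clip1
- clip3 (a point): centre of spring clip 3, like clip0, 70 mm along the row from clip2
- clip4 (a point): centre of spring clip 4, like clip0, 70 mm along the row from clip3
- bin: blue open-topped waste bin, fixed, 200 x 170 mm outside, 70 mm high, walls and floor 4 mm; origin at the centre of its underside, x along the 200 mm side. It stands at the left or right end of the black rubber mat on which all these things rest: fixed, 3 mm thick, its top 3 mm above the bench top, grippy (friction about 1)
- carton: closed cardboard carton 200 x 160 x 55 mm, a bystander; origin at the centre of its underside
- tape: roll of brown packing tape lying flat, 96 mm across and 48 mm high, a bystander; origin at the centre of its underside
- parts_bin: small yellow bin of parts, 100 x 75 x 60 mm, a bystander; origin at the centre of its underside.
Mind the look-alikes: they are no part of the job. Leave any pink look-alike of the dried0 alone.

How it is judged:
By the outcome, as a careful person would: the job done as asked, in the order asked, and still so for the second after the job is handed in, with the robot touching nothing.
Of dried0, dried1, dried2 only 2 to 3 are there at a start; the rules pass over those that are not, and their reading is None.
Of new0, new1, new2 only 2 to 3 are there at a start; the rules pass over those that are not, and their reading is None.
At some moment in a run one of new0, new1, new2 may be knocked a few centimetres aside while the robot is not near it.
Once in a run the grip may slacken for a moment while it holds something.
It also fails if it takes over 210 s, if anything falls off the work surface, if the arm or the gripper's body presses on something with over 40 N, if the wrist force passes 120 N, or if a joint passes its speed limit or range.

## Working session

There is one attempt and no reset: what is moved stays moved. The work goes in short steps, Python scripts to look and compute and a tool call to move; the robot and the scene stay as the last step left them, time stands still between calls to the robot, and variables do not carry over. Pictures are saved under pics/ and viewed, at most 14 in all, crops included, and the job is handed in when it is done.

Besides the shell and the picture viewer there is one more tool, called after "Emit:" as name(argument=value, ...), one argument or row to a line, values as JSON. jog_arm: Moves the arm, as the interface text tells. Its arguments: {"type":"object","properties":{"increments":{"type":"array"},"claw":{"type":"number"},"squeeze":{"type":"number"}},"required":["increments"]}

```bash
mkdir -p pics; ls; cat > h.py <<'E'
import numpy as np, cv2
from workcell import bot
def cal(n):
    c=bot.get_calibration(n); R,_=cv2.Rodrigues(np.array(c["rvec"],float)); return np.array(c["K"]),float(c["k1"]),R,np.array(c["tvec"],float).ravel()
def ray(n,uv):
    K,k1,R,t=cal(n); d=np.array([k1,0,0,0,0.])
    p=cv2.undistortPoints(np.array(uv,float).reshape(-1,1,2),K,d).reshape(-1,2)
    return -R.T@t,(R.T@np.c_[p,np.ones(len(p))].T).T
def onplane(n,uv,z):
    o,d=ray(n,uv); return o+d*((z-o[2])/d[:,2])[:,None]
def cloud(n,depth):
    v,u=np.mgrid[0:480,0:640]; o,d=ray(n,np.c_[u.ravel(),v.ravel()])
    return (o+d*depth.ravel()[:,None]).reshape(480,640,3)
def proj(n,P):
    K,k1,R,t=cal(n); return cv2.projectPoints(np.array(P,float).reshape(-1,3),cv2.Rodrigues(R)[0],t,K,np.array([k1,0,0,0,0.]))[0].reshape(-1,2)
def snap(n,tag):
    im,d=bot.get_image(n); cv2.imwrite(f"pics/{tag}.png",im[:,:,::-1]); np.save(f"pics/{tag}.npy",d); return im,d
E
python3 - <<'E'
from h import *
for n in("top","side"):
    snap(n,n+"0"); K,k1,R,t=cal(n); print(n,K.tolist(),k1,-R.T@t)
print(bot.sense())
E
```

```text
pics
top [[609.0316838944748, 0.0, 308.27386425498486], [0.0, 609.0316838944748, 241.11768980617632], [0.0, 0.0, 1.0]] 0.05648617714351508 [0.34039222 0.00298761 1.31112945]
side [[607.5075693309785, 0.0, 312.1904275564533], [0.0, 607.5075693309785, 238.18498696998316], [0.0, 0.0, 1.0]] -0.1654040286222792 [0.34754877 0.78963689 0.92072392]
{'time_s': 0.1, 'joint_positions': array([-1.35800733e+00,  1.50947915e-01,  1.43792490e+00, -1.60253586e-05,
        1.55380601e+00, -1.33993331e-01]), 'qd': array([ 0.0008886 , -0.00197894, -0.00027857,  0.00021139, -0.00050514,
        0.00158634]), 'effort': array([ 4.68735147e-03, -7.14378119e+01, -5.71792889e+01, -6.97542896e-05,
        7.11090281e-03,  1.39769080e-05]), 'ee_pos': array([ 0.19540486, -0.54075361,  0.40414988]), 'eef_rot': array([-3.14051408e+00, -1.29225401e-04,  3.46782543e-01]), 'wrist_force': array([-0.22841584, -0.25043907, -0.18786062]), 'ft_torque': array([ 0.02557232,  0.00138561, -0.02186446]), 'gripper_force': 0.0, 'grip_width': 0.08499380004966786}
```

View pics/top0.png

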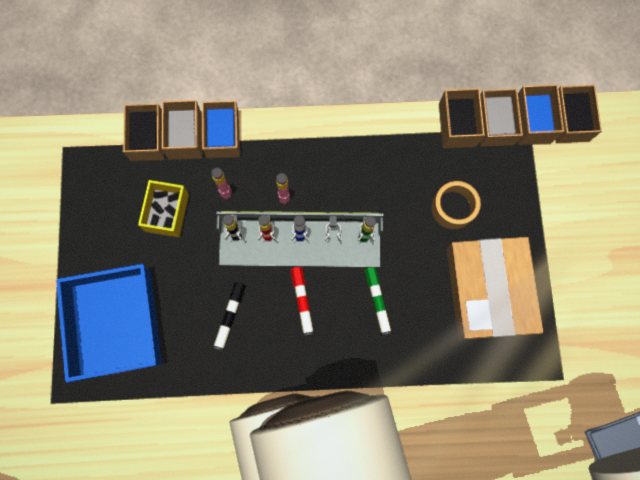

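View pics/side0.png

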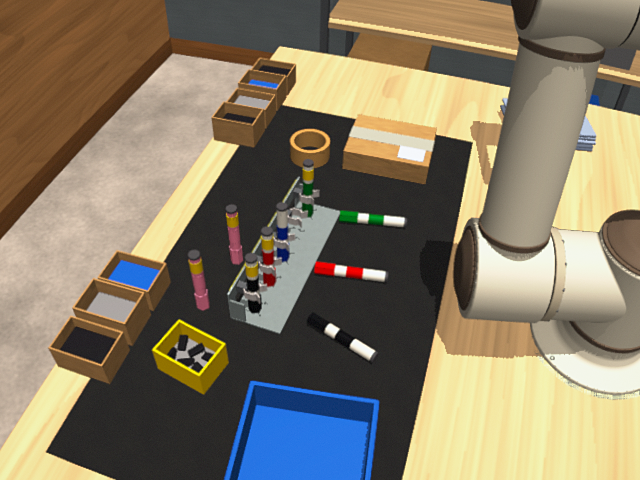

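```bash
cat > m.py <<'E'
from h import *
im=cv2.imread("pics/top0.png"); C=cloud("top",np.load("pics/top0.npy"))
hsv=cv2.cvtColor(im,cv2.COLOR_BGR2HSV); H,S,V=[hsv[:,:,i].astype(int) for i in range(3)]
m=lambda P:np.round(P*1000,0)
# yellow rings on standing markers, plug tops
for nm,(u,v) in dict(d4=(232,219),d3=(265,220),keep=(299,221),d0=(369,221),pinkL=(217,173),pinkR=(281,177)).items():
    w=C[v-4:v+5,u-4:u+5].reshape(-1,3); z=np.percentile(w[:,2],90); print(nm,m(np.median(w[w[:,2]>z-.006],0)))
# stand: foot plate corners on z=.007, strip ends at top
print("plate near corners",m(onplane("top",[(220,265),(379,267)],.007)))
print("strip top corners",m(onplane("top",[(217,213),(383,213)],.075)))
# new pens: white/colour blob on mat in region
reg=np.zeros(V.shape,bool); reg[268:352,205:400]=1
hi=(C[:,:,2]>.014)&reg
n,lab,st,ce=cv2.connectedComponentsWithStats(hi.astype(np.uint8))
for i in range(1,n):
    if st[i,4]<150: continue
    P=C[lab==i]; q=P[:,:2].mean(0); d=np.linalg.svd(P[:,:2]-q,full_matrices=0)[2][0]; s=(P[:,:2]-q)@d
    print("pen",st[i],m(q),"dir",d.round(3),"len",np.round((s.max()-s.min())*1000),"ends",m(q+d*s.min()),m(q+d*s.max()),"z",m(np.percentile(P[:,2],[50,98])))
b=(H>100)&(H<125)&(S>120)&(C[:,:,2]>.06); b[:,200:]=0; b[:255]=0
ys,xs=np.nonzero(b); r=cv2.minAreaRect(C[b][:,:2].astype(np.float32)*1000); print("bin",r,m(C[b].mean(0)))
y=(H>20)&(H<35)&(S>150); y[:,190:]=0;y[:170]=0; y[245:]=0; y[:,:135]=0
print("parts",cv2.minAreaRect(C[y][:,:2].astype(np.float32)*1000),m(np.percentile(C[y][:,2],95)))
print("mat z",m(np.median(C[370:380,100:200,2])))
# side view check of heights
D=cloud("side",np.load("pics/side0.npy"))
for nm,(u,v) in dict(d4=(251,259),d3=(266,231),keep=(282,206),d0=(308,163),pL=(194,256),pR=(232,210),blk=(340,338),red=(350,271),grn=(375,219)).items():
    print("side",nm,m(np.median(D[v-1:v+2,u-1:u+2].reshape(-1,3),0)))
E
python3 m.py
python3 - <<'E'
import cv2
a=cv2.imread("pics/top0.png")[160:355,200:400]; b=cv2.imread("pics/side0.png")[150:370,180:420]
a=cv2.resize(a,(400,390)); b=cv2.resize(b,(400,367)); b=cv2.copyMakeBorder(b,0,23,0,0,0)
cv2.imwrite("pics/crop0.png",cv2.hconcat([a,b]))
E
```

```text
d4 [645. 140. 152.]
d3 [641.  72. 154.]
keep [636.   5. 152.]
d0 [ 630. -132.  153.]
pinkL [743. 164. 149.]
pinkR [727.  37. 149.]
plate near corners [[ 582.  180.    7.]
 [ 563. -164.    7.]]
strip top corners [[ 680.  176.   75.]
 [ 665. -172.   75.]]
pen [291 268  23  68 700] [495.   6.] dir [-0.991 -0.137] len 225.0 ends [566.  16.] [343. -15.] z [23. 30.]
pen [365 268  27  68 697] [ 489. -154.] dir [-0.989 -0.148] len 195.0 ends [ 560. -143.] [ 367. -172.] z [23. 30.]
pen [213 282  32  69 714] [469. 159.] dir [-0.959  0.285] len 152.0 ends [539. 138.] [393. 182.] z [23. 30.]
bin ((462.3197021484375, 252.60833740234375), (505.376220703125, 230.87234497070312), 88.51924133300781) [464. 401.  95.]
parts ((543.556396484375, 200.00013732910156), (551.52978515625, 127.17469024658203), 31.134681701660156) 66.0
mat z 4.0
side d4 [643. 150. 150.]
side d3 [642.  78. 149.]
side keep [636.   7. 149.]
side d0 [ 628. -129.  149.]
side pL [741. 170. 146.]
side pR [724.  40. 145.]
side blk [472. 171.  20.]
side red [495.  12.  21.]
side grn [ 482. -149.   21.]
```

View pics/crop0.png

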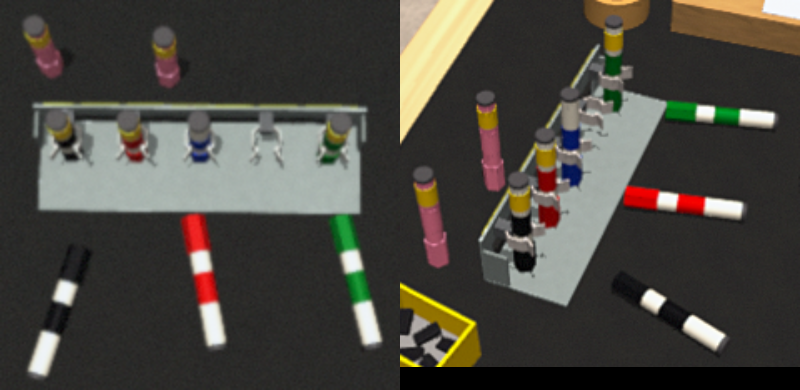

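The dried markers are black (232,219), red (265,220) and green (369,221), each with a yellow ring and a coloured cap. The look-alikes are pink at (217,173) and (281,177), and blue (299,221) is the keeper. The crop confirms this. Clip 1 at (333,228) is free.

The stand yaw is about -3.15° and the heights match the text (tops 152 mm, mat 3–4 mm). I'm going over dried2 first.

Emit:
jog_arm(
  increments=[
    {"slide": [0.68, 0.64, 0], "twist": 0.7},
    {"slide": [0.68, 0.64, 0], "twist": 0.7},
    {"slide": [0.68, 0.64, 0], "twist": 0.7},
    {"slide": [0.68, 0.64, 0], "twist": 0.7},
    {"slide": [0.68, 0.64, 0], "twist": 0.7},
    {"slide": [0.68, 0.64, 0], "twist": 0.7},
    {"slide": [0.68, 0.64, 0], "twist": 0.7},
    {"slide": [0.68, 0.64, 0], "twist": 0.7},
  ],
  claw=0,
  squeeze=80,
)

```text
time_s: 0.9
ee_pos: [0.4139, -0.3347, 0.4045]
eef_rot: [-3.141, -0.0, 0.936]
wrist_force: [-0.1, -0.4, 0.4]
grip_width: 0.0856
gripper_force: 0.0
```

Emit:
jog_arm(
  increments=[
    {"slide": [0.68, 0.64, 0], "twist": 0.7},
    {"slide": [0.68, 0.64, 0], "twist": 0.7},
    {"slide": [0.68, 0.64, 0], "twist": 0.7},
    {"slide": [0.68, 0.64, 0], "twist": 0.7},
    {"slide": [0.68, 0.64, 0], "twist": 0.7},
    {"slide": [0.68, 0.64, 0], "twist": 0.7},
    {"slide": [0.68, 0.64, 0], "twist": 0.7},
    {"slide": [0.68, 0.64, 0], "twist": 0.7},
  ],
)

```text
time_s: 1.7
ee_pos: [0.6316, -0.1299, 0.4043]
eef_rot: [-3.141, -0.0, 1.523]
wrist_force: [0.5, -0.0, -0.1]
grip_width: 0.0852
gripper_force: 0.0
```

```bash
cat > pens.py <<'E'
from h import *
m=lambda P:np.round(P*1000,0).tolist()
def pens(n,tag):
    # each pen: pixels of bright/coloured things on the dark mat in front of the stand, cast onto the pen's axis height
    im,d=bot.get_image(n); cv2.imwrite(f"pics/{tag}.png",im[:,:,::-1]); np.save(f"pics/{tag}.npy",d)
    C=cloud(n,d)
    ok=(C[:,:,2]>.013)&(C[:,:,2]<.034)&(C[:,:,0]>.36)&(C[:,:,0]<.585)&(abs(C[:,:,1]-.0)<.26)
    k,lab,st,ce=cv2.connectedComponentsWithStats(cv2.morphologyEx(ok.astype(np.uint8),cv2.MORPH_OPEN,np.ones((3,3))))
    for i in range(1,k):
        if st[i,4]<120: continue
        v,u=np.nonzero(lab==i); P=onplane(n,np.c_[u,v],.019)[:,:2]
        q=P.mean(0); D=np.linalg.svd(P-q,full_matrices=0)[2][0]; D*=-np.sign(D[0])
        s=(P-q)@D; w=(P-q)@np.array([-D[1],D[0]])
        col=[im[v[np.abs(s-t)<.004],u[np.abs(s-t)<.004]].mean(0).round().tolist() for t in(s.min()+.015,s.max()-.02)]
        print(n,"far",m(q+D*s.min()),"near",m(q+D*s.max()),"mid",m(q+D*(s.min()+s.max())/2),"len,wid",m(np.array([np.ptp(s),np.ptp(w)])),"ang",np.degrees(np.arctan2(D[1],D[0])).round(1),"col far/near",col)
E
python3 - <<'E'
from h import *
print((onplane("top",[(58,280),(145,266),(160,367),(66,381)],.073)*1000).round())
from pens import pens
pens("top","top1"); pens("side","side1")
s=bot.sense(); print(s["time_s"],s["ee_pos"],s["eef_rot"],s["wrist_force"])
E
```

```text
[[554. 499.  73.]
 [575. 325.  73.]
 [370. 292.  73.]
 [353. 474.  73.]]
top far [567.0, 15.0] near [493.0, 9.0] mid [530.0, 12.0] len,wid [75.0, 25.0] ang -174.8 col far/near [[203.0, 30.0, 29.0], [222.0, 225.0, 220.0]]
top far [539.0, 136.0] near [402.0, 186.0] mid [470.0, 161.0] len,wid [145.0, 25.0] ang 159.9 col far/near [[25.0, 25.0, 26.0], [218.0, 219.0, 213.0]]
side far [558.0, -139.0] near [417.0, -164.0] mid [488.0, -152.0] len,wid [144.0, 29.0] ang -170.1 col far/near [[0.0, 122.0, 25.0], [191.0, 183.0, 166.0]]
side far [566.0, 19.0] near [423.0, -0.0] mid [494.0, 9.0] len,wid [144.0, 26.0] ang -172.3 col far/near [[223.0, 0.0, 0.0], [238.0, 237.0, 230.0]]
side far [540.0, 138.0] near [401.0, 191.0] mid [471.0, 165.0] len,wid [149.0, 25.0] ang 159.1 col far/near [[19.0, 19.0, 21.0], [231.0, 229.0, 219.0]]
1.8 [ 0.63280015 -0.12822853  0.40352341] [-3.14055974e+00 -1.18166022e-03  1.52563558e+00] [-0.02575176  0.21283789  0.12875061]
```

Emit:
jog_arm(
  increments=[
    {"slide": [-0.04, -0.04, -0.8], "twist": 0},
    {"slide": [-0.02, -0.04, -0.8], "twist": 0},
    {"slide": [0, 0, -0.8], "twist": 0},
    {"slide": [0, 0, -0.7], "twist": 0},
    {"slide": [0, 0, -0.37], "twist": 0},
    {"slide": [0, 0, 0], "twist": 0},
    {"slide": [0, 0, 0], "twist": 0},
    {"slide": [0, 0, 0], "twist": 0},
  ],
)

```text
time_s: 2.6
ee_pos: [0.6285, -0.1345, 0.2676]
eef_rot: [3.14, 0.001, 1.52]
wrist_force: [0.3, -0.6, -0.3]
grip_width: 0.0849
gripper_force: 0.0
```

Emit:
jog_arm(
  increments=[
    {"slide": [0, 0, 0], "twist": 0},
    {"slide": [0, 0, 0], "twist": 0},
    {"slide": [0, 0, 0], "twist": 0},
    {"slide": [0, 0, 0], "twist": 0},
    {"slide": [0, 0, 0], "twist": 0},
    {"slide": [0, 0, 0], "twist": 0},
    {"slide": [0, 0, 0], "twist": 0},
    {"slide": [0, 0, 0], "twist": 0},
  ],
  claw=1,
  squeeze=80,
)

```text
time_s: 3.4
ee_pos: [0.6284, -0.1344, 0.2662]
eef_rot: [3.141, 0.0, 1.52]
wrist_force: [5.0, -0.1, 2.8]
grip_width: 0.0206
gripper_force: 78.0
```

Emit:
jog_arm(
  increments=[
    {"slide": [-0.25, 0.014, 0], "twist": 0},
    {"slide": [-0.25, 0.014, 0], "twist": 0},
    {"slide": [-0.25, 0.014, 0], "twist": 0},
    {"slide": [-0.25, 0.014, 0], "twist": 0},
    {"slide": [-0.25, 0.014, 0], "twist": 0},
    {"slide": [-0.25, 0.014, 0], "twist": 0},
    {"slide": [0, 0, 0], "twist": 0},
    {"slide": [0, 0, 0], "twist": 0},
  ],
)

```text
time_s: 4.2
ee_pos: [0.5679, -0.131, 0.266]
eef_rot: [-3.141, -0.0, 1.52]
wrist_force: [-3.8, 0.2, 8.1]
grip_width: 0.0203
gripper_force: 78.7
```

```bash
python3 - <<'E'
from h import *
snap("side","side2"); s=bot.sense(); print(s)
E
```

```text
{'time_s': 4.25, 'joint_positions': array([-3.58781550e-01,  2.50771949e-01,  1.60506888e+00, -2.99430703e-04,
        1.28664640e+00, -3.07506732e-01]), 'qd': array([ 4.60472151e-04,  4.33765631e-03, -3.23953961e-03,  5.20161484e-04,
        2.19094833e-03, -8.56737757e-05]), 'effort': array([ 1.63244801e-01, -7.21353793e+01, -5.02429819e+01,  3.15228933e-01,
       -1.18738946e+00, -9.67582891e-03]), 'ee_pos': array([ 0.5679994 , -0.13102982,  0.26605643]), 'eef_rot': array([-3.14065306e+00,  3.09292491e-06,  1.51960558e+00]), 'wrist_force': array([-2.88061224,  0.44540005,  8.13735069]), 'ft_torque': array([ 0.055998  ,  0.77405944, -0.01721806]), 'gripper_force': 78.71954798698425, 'grip_width': 0.020197226809025}
```

View pics/side2.png

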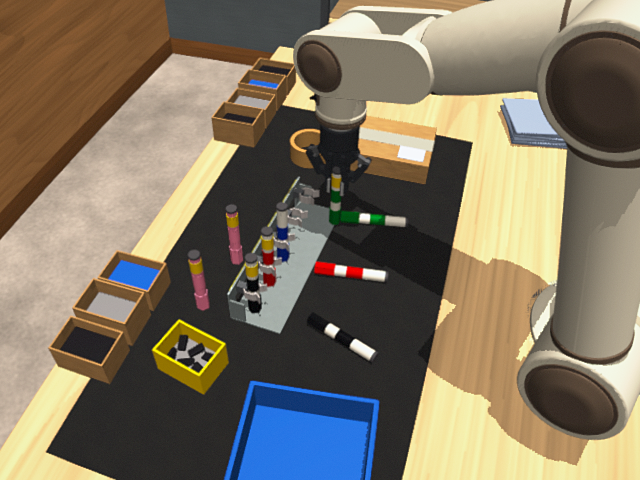

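The side view shows dried2 out of clip 0 and held upright at about (336,195), with the open clip behind it at (308,188). I'm carrying it to the bin, centre (463, 397) mm.

Emit:
jog_arm(
  increments=[
    {"slide": [0, 0, 0.5], "twist": 0},
    {"slide": [0, 0, 0.8], "twist": 0},
    {"slide": [-0.1, 0, 0.9], "twist": 0},
    {"slide": [-0.16, 0.4, 0.8], "twist": 0},
    {"slide": [-0.16, 0.8, 0.4], "twist": 0},
    {"slide": [-0.16, 0.9, 0], "twist": 0},
    {"slide": [-0.16, 0.9, 0], "twist": 0},
    {"slide": [-0.16, 0.9, 0], "twist": 0},
  ],
)

```text
time_s: 5.05
ee_pos: [0.5318, 0.0263, 0.4015]
eef_rot: [-3.14, 0.0, 1.519]
wrist_force: [1.1, 0.1, -0.3]
grip_width: 0.0203
gripper_force: 78.0
```

Emit:
jog_arm(
  increments=[
    {"slide": [-0.16, 0.9, 0], "twist": 0},
    {"slide": [-0.16, 0.9, 0], "twist": 0},
    {"slide": [-0.16, 0.9, 0], "twist": 0},
    {"slide": [-0.16, 0.9, 0], "twist": 0},
    {"slide": [-0.16, 0.9, 0], "twist": 0},
    {"slide": [-0.16, 0.9, 0], "twist": 0},
    {"slide": [-0.16, 0.9, 0], "twist": 0},
    {"slide": [-0.16, 0.9, 0], "twist": 0},
  ],
)

```text
time_s: 5.85
ee_pos: [0.4805, 0.3145, 0.4014]
eef_rot: [-3.14, 0.001, 1.52]
wrist_force: [1.3, 0.0, -0.1]
grip_width: 0.0205
gripper_force: 78.0
```

Emit:
jog_arm(
  increments=[
    {"slide": [-0.16, 0.6, 0], "twist": 0},
    {"slide": [-0.16, 0.3, 0], "twist": 0},
    {"slide": [0, 0, -0.6], "twist": 0},
    {"slide": [0, 0, -0.7], "twist": 0},
    {"slide": [0, 0, -0.5], "twist": 0},
    {"slide": [0, 0, -0.2], "twist": 0},
    {"slide": [0, 0, 0], "twist": 0},
    {"slide": [0, 0, 0], "twist": 0},
  ],
)

```text
time_s: 6.65
ee_pos: [0.4685, 0.3489, 0.3229]
eef_rot: [3.141, -0.0, 1.519]
wrist_force: [0.0, 0.2, 0.1]
grip_width: 0.0204
gripper_force: 78.0
```

```bash
python3 - <<'E'
from h import *
s=bot.sense(); print(s["ee_pos"],s["grip_width"],s["gripper_force"],s["wrist_force"])
E
```

```text
[0.46847943 0.3488666  0.3228825 ] 0.020356336556128812 78.01802515983582 [0.0035686  0.21906228 0.07820594]
```

Emit:
jog_arm(
  increments=[
    {"slide": [0, 0.4, 0], "twist": 0},
    {"slide": [0, 0.4, 0], "twist": 0},
    {"slide": [0, 0.3, 0], "twist": 0},
    {"slide": [0, 0.1, 0], "twist": 0},
    {"slide": [0, 0, 0.2], "twist": 0},
    {"slide": [0, 0, 0.5], "twist": 0},
    {"slide": [0, 0, 0.6], "twist": 0},
    {"slide": [0, 0, 0.7], "twist": 0},
  ],
  claw=0,
)

```text
time_s: 7.45
ee_pos: [0.4681, 0.3966, 0.4029]
eef_rot: [-3.141, 0.001, 1.519]
wrist_force: [-0.1, -0.1, 0.8]
grip_width: 0.0853
gripper_force: 0.0
```

Emit:
jog_arm(
  increments=[
    {"slide": [0.43, -0.8, 0], "twist": 0},
    {"slide": [0.43, -0.8, 0], "twist": 0},
    {"slide": [0.43, -0.8, 0], "twist": 0},
    {"slide": [0.43, -0.8, 0], "twist": 0},
    {"slide": [0.43, -0.8, 0], "twist": 0},
    {"slide": [0.43, -0.8, 0], "twist": 0},
    {"slide": [0.43, -0.8, 0], "twist": 0},
    {"slide": [0.43, -0.8, 0], "twist": 0},
  ],
)

```text
time_s: 8.25
ee_pos: [0.6062, 0.1392, 0.4027]
eef_rot: [3.141, 0.0, 1.519]
wrist_force: [-0.6, 0.2, -1.3]
grip_width: 0.0855
gripper_force: 0.0
```

```bash
python3 - <<'E'
from h import *
snap("side","side3"); snap("top","top3")
s=bot.sense(); print(s["time_s"],s["ee_pos"],s["eef_rot"])
a=cv2.imread("pics/side3.png")[200:480,150:450]; b=cv2.imread("pics/top3.png")[140:400,40:340]
cv2.imwrite("pics/v3.png",cv2.hconcat([a,cv2.copyMakeBorder(b,0,20,0,0,0)]))
E
```

```text
8.35 [0.60718297 0.13720349 0.40215212] [3.14140163e+00 1.00780967e-03 1.51589390e+00]
```

View pics/v3.png

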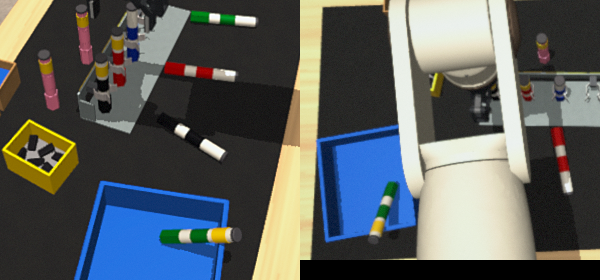

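The picture shows the dried green marker in the bin but leaning on the near rim, plug at (114,377) in the top view. I'll nudge it in later. For the next marker I'll set it down low in the bin and push it over toward +x. Going for dried1 now.

Emit:
jog_arm(
  increments=[
    {"slide": [0.28, -0.5, 0], "twist": 0},
    {"slide": [0.28, -0.5, 0], "twist": 0},
    {"slide": [0.2, -0.4, -0.4], "twist": 0},
    {"slide": [0.08, -0.13, -0.8], "twist": 0},
    {"slide": [0, 0, -0.8], "twist": 0},
    {"slide": [0, 0, -0.8], "twist": 0},
    {"slide": [0, 0, -0.5], "twist": 0},
    {"slide": [0, 0, 0], "twist": 0},
  ],
)

```text
time_s: 9.15
ee_pos: [0.6385, 0.0798, 0.2662]
eef_rot: [-3.136, 0.0, 1.52]
wrist_force: [-0.9, -0.5, 0.5]
grip_width: 0.0857
gripper_force: 0.0
```

```bash
python3 - <<'E'
from h import *
s=bot.sense(); print(s["time_s"],s["ee_pos"],s["eef_rot"],s["wrist_force"])
E
```

```text
9.15 [0.63848855 0.07980927 0.26620729] [-3.13599902e+00  2.25602286e-04  1.51966437e+00] [-0.85830351 -0.48256499  0.51742174]
```

Emit:
jog_arm(
  increments=[
    {"slide": [0.04, -0.07, 0.03], "twist": 0},
    {"slide": [0, 0, 0], "twist": 0},
    {"slide": [0, 0, 0], "twist": 0},
    {"slide": [0, 0, 0], "twist": 0},
    {"slide": [0, 0, 0], "twist": 0},
    {"slide": [0, 0, 0], "twist": 0},
    {"slide": [0, 0, 0], "twist": 0},
    {"slide": [0, 0, 0], "twist": 0},
  ],
  claw=1,
)

```text
time_s: 9.95
ee_pos: [0.6411, 0.077, 0.2719]
eef_rot: [3.14, -0.0, 1.52]
wrist_force: [-0.6, -0.1, 6.3]
grip_width: 0.0202
gripper_force: 77.9
```

Emit:
jog_arm(
  increments=[
    {"slide": [-0.25, 0.014, 0], "twist": 0},
    {"slide": [-0.25, 0.014, 0], "twist": 0},
    {"slide": [-0.25, 0.014, 0], "twist": 0},
    {"slide": [-0.25, 0.014, 0], "twist": 0},
    {"slide": [-0.25, 0.014, 0], "twist": 0},
    {"slide": [-0.25, 0.014, 0], "twist": 0},
    {"slide": [-0.1, 0, 0.2], "twist": 0},
    {"slide": [0, 0, 0.6], "twist": 0},
  ],
)

```text
time_s: 10.75
ee_pos: [0.5762, 0.0804, 0.3021]
eef_rot: [-3.138, 0.0, 1.52]
wrist_force: [0.9, 0.1, -0.2]
grip_width: 0.0205
gripper_force: 78.2
```

Emit:
jog_arm(
  increments=[
    {"slide": [0, 0, 0.8], "twist": 0},
    {"slide": [-0.3, 0.3, 0.8], "twist": 0},
    {"slide": [-0.35, 0.6, 0.6], "twist": 0},
    {"slide": [-0.35, 0.8, 0.3], "twist": 0},
    {"slide": [-0.35, 0.8, 0], "twist": 0},
    {"slide": [-0.35, 0.8, 0], "twist": 0},
    {"slide": [-0.35, 0.8, 0], "twist": 0},
    {"slide": [-0.35, 0.8, 0], "twist": 0},
  ],
)

```text
time_s: 11.55
ee_pos: [0.4802, 0.2775, 0.4037]
eef_rot: [3.141, -0.0, 1.52]
wrist_force: [0.8, 0.2, -1.0]
grip_width: 0.0205
gripper_force: 78.2
```

```bash
python3 - <<'E'
from h import *
s=bot.sense(); print(s["time_s"],s["ee_pos"],s["eef_rot"],s["wrist_force"],s["grip_width"])
snap("side","side4")
E
```

```text
11.55 [0.48017973 0.27751804 0.40368902] [ 3.14142355e+00 -1.00881803e-04  1.51960009e+00] [ 0.84455003  0.18314024 -0.96083033] 0.020499157952602175
```

View pics/side4.png

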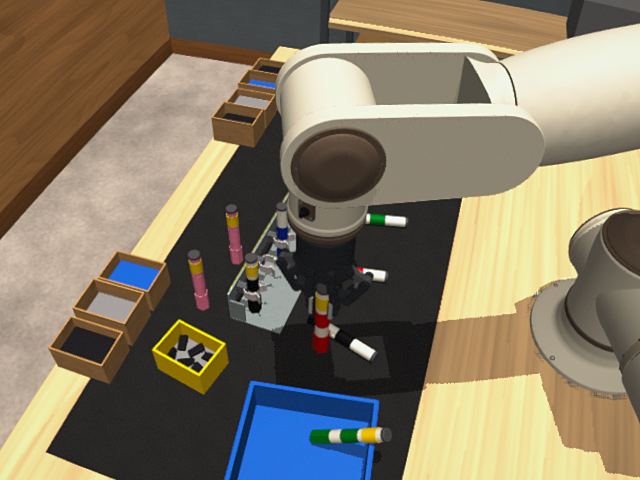

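Side view: dried1 (red, yellow ring) is held upright at (321,320). I'm lowering it to the bin floor on the free +y side and tipping it toward +x.

Emit:
jog_arm(
  increments=[
    {"slide": [-0.45, 0.95, 0], "twist": 0},
    {"slide": [-0.45, 0.95, 0], "twist": 0},
    {"slide": [-0.45, 0.95, 0], "twist": 0},
    {"slide": [-0.45, 0.8, 0], "twist": 0},
    {"slide": [0, 0, -0.8], "twist": 0},
    {"slide": [0, 0, -0.8], "twist": 0},
    {"slide": [0, 0, -0.8], "twist": 0},
    {"slide": [0, 0, -0.7], "twist": 0},
  ],
)

```text
time_s: 12.4
ee_pos: [0.4088, 0.4223, 0.2779]
eef_rot: [-3.141, 0.0, 1.52]
wrist_force: [0.2, 0.5, -0.6]
grip_width: 0.0205
gripper_force: 78.3
```

Emit:
jog_arm(
  increments=[
    {"slide": [0, 0, 0], "twist": 0},
    {"slide": [0, 0, 0], "twist": 0},
    {"slide": [0, 0, 0], "twist": 0},
    {"slide": [0.4, 0, 0], "twist": 0},
    {"slide": [0.5, 0, 0], "twist": 0},
    {"slide": [0.6, 0, 0], "twist": 0},
    {"slide": [0.6, 0, 0.1], "twist": 0},
    {"slide": [0.4, 0, 0.6], "twist": 0},
  ],
  claw=0,
)

```text
time_s: 13.2
ee_pos: [0.511, 0.4218, 0.3059]
eef_rot: [-3.14, 0.002, 1.519]
wrist_force: [-0.5, 0.0, -1.4]
grip_width: 0.0853
gripper_force: 0.0
```

Emit:
jog_arm(
  increments=[
    {"slide": [0, 0, 0.8], "twist": 0},
    {"slide": [0, 0, 0.9], "twist": 0},
    {"slide": [0, 0, 0.6], "twist": 0},
    {"slide": [0.3, -0.8, 0], "twist": 0},
    {"slide": [0.3, -0.8, 0], "twist": 0},
    {"slide": [0.3, -0.8, 0], "twist": 0},
    {"slide": [0.3, -0.8, 0], "twist": 0},
    {"slide": [0.3, -0.8, 0], "twist": 0},
  ],
)

```text
time_s: 14.0
ee_pos: [0.57, 0.2606, 0.4005]
eef_rot: [3.14, -0.001, 1.519]
wrist_force: [0.6, 0.1, 0.7]
grip_width: 0.0853
gripper_force: 0.0
```

```bash
python3 - <<'E'
from h import *
s=bot.sense(); print(s["time_s"],s["ee_pos"],s["eef_rot"],s["wrist_force"],s["grip_width"])
snap("side","side5"); snap("top","top5")
a=cv2.imread("pics/side5.png")[200:480,150:450]; b=cv2.imread("pics/top5.png")[200:400,40:340]
cv2.imwrite("pics/v5.png",cv2.hconcat([a,cv2.copyMakeBorder(b,0,80,0,0,0)]))
E
```

```text
14.0 [0.5699868  0.26060989 0.40047726] [ 3.13983656e+00 -5.79917042e-04  1.51943604e+00] [0.56395049 0.07673063 0.67955423] 0.08532130403846672
```

View pics/v5.png

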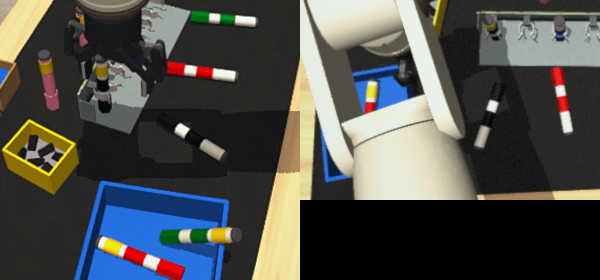

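Both are visible in the bin: the red one lies flat, and the green one still leans on the rim. Next is dried0 (clip 4).

Emit:
jog_arm(
  increments=[
    {"slide": [0.5, -0.75, 0], "twist": 0},
    {"slide": [0.5, -0.75, 0], "twist": 0},
    {"slide": [0.5, -0.75, 0], "twist": 0},
    {"slide": [0.35, -0.58, -0.3], "twist": 0},
    {"slide": [0, 0, -0.7], "twist": 0},
    {"slide": [0, 0, -0.9], "twist": 0},
    {"slide": [0, 0, -0.9], "twist": 0},
    {"slide": [0, 0, -0.5], "twist": 0},
  ],
)

```text
time_s: 14.9
ee_pos: [0.6432, 0.1489, 0.265]
eef_rot: [-3.14, 0.0, 1.52]
wrist_force: [-0.4, 0.6, -0.9]
grip_width: 0.0854
gripper_force: 0.0
```

```bash
python3 - <<'E'
from h import *
s=bot.sense(); print(s["time_s"],s["ee_pos"],s["eef_rot"],s["wrist_force"])
print(onplane("top",[(114,377),(133,325)],.085)*1000)
E
```

```text
14.9 [0.64317166 0.14893745 0.26498504] [-3.13987516e+00  1.99942782e-04  1.51950080e+00] [-0.35106727  0.64934541 -0.91191567]
[[355.37442163 377.61667113  85.        ]
 [454.19104169 343.33910168  85.        ]]
```

Emit:
jog_arm(
  increments=[
    {"slide": [0.03, -0.07, 0.12], "twist": 0},
    {"slide": [0, 0, 0], "twist": 0},
    {"slide": [0, 0, 0], "twist": 0},
    {"slide": [0, 0, 0], "twist": 0},
    {"slide": [0, 0, 0], "twist": 0},
    {"slide": [0, 0, 0], "twist": 0},
    {"slide": [0, 0, 0], "twist": 0},
    {"slide": [0, 0, 0], "twist": 0},
  ],
  claw=1,
)

```text
time_s: 15.7
ee_pos: [0.6445, 0.1464, 0.2734]
eef_rot: [3.139, -0.0, 1.52]
wrist_force: [1.3, -0.8, 8.1]
grip_width: 0.0203
gripper_force: 77.9
```

Emit:
jog_arm(
  increments=[
    {"slide": [-0.25, 0.014, 0], "twist": 0},
    {"slide": [-0.25, 0.014, 0], "twist": 0},
    {"slide": [-0.25, 0.014, 0], "twist": 0},
    {"slide": [-0.25, 0.014, 0], "twist": 0},
    {"slide": [-0.25, 0.014, 0], "twist": 0},
    {"slide": [-0.25, 0.014, 0], "twist": 0},
    {"slide": [-0.1, 0, 0.2], "twist": 0},
    {"slide": [0, 0, 0.6], "twist": 0},
  ],
)

```text
time_s: 16.5
ee_pos: [0.5795, 0.1497, 0.3032]
eef_rot: [-3.138, 0.001, 1.52]
wrist_force: [1.1, 0.8, -0.2]
grip_width: 0.0201
gripper_force: 78.2
```

Emit:
jog_arm(
  increments=[
    {"slide": [0, 0, 0.8], "twist": 0},
    {"slide": [-0.4, 0.4, 0.8], "twist": 0},
    {"slide": [-0.6, 0.6, 0.6], "twist": 0},
    {"slide": [-0.65, 0.7, 0.2], "twist": 0},
    {"slide": [-0.65, 0.7, 0], "twist": 0},
    {"slide": [-0.65, 0.7, 0], "twist": 0},
    {"slide": [-0.65, 0.7, 0], "twist": 0},
    {"slide": [-0.6, 0.65, 0], "twist": 0},
  ],
)

```text
time_s: 17.3
ee_pos: [0.4109, 0.3287, 0.4009]
eef_rot: [3.141, -0.001, 1.52]
wrist_force: [0.1, 0.4, -0.0]
grip_width: 0.0202
gripper_force: 78.2
```

```bash
python3 - <<'E'
from h import *
s=bot.sense(); print(s["time_s"],s["ee_pos"],s["eef_rot"],s["wrist_force"],s["grip_width"])
E
```

```text
17.3 [0.41085811 0.32870097 0.40090686] [ 3.14096686e+00 -6.29615345e-04  1.51980597e+00] [ 0.11070065  0.40335342 -0.03993547] 0.020215135566158726
```

Emit:
jog_arm(
  increments=[
    {"slide": [-0.1, 0.12, -0.4], "twist": 0},
    {"slide": [0, 0, -0.8], "twist": 0},
    {"slide": [0, 0, -0.9], "twist": 0},
    {"slide": [0, 0, -0.7], "twist": 0},
    {"slide": [0, 0, -0.25], "twist": 0},
    {"slide": [0, 0, 0], "twist": 0},
    {"slide": [0, 0, 0], "twist": 0},
    {"slide": [0, 0, 0], "twist": 0},
  ],
)

```text
time_s: 18.1
ee_pos: [0.4086, 0.3327, 0.2796]
eef_rot: [3.14, -0.001, 1.52]
wrist_force: [0.5, 0.3, -0.6]
grip_width: 0.02
gripper_force: 78.3
```

Emit:
jog_arm(
  increments=[
    {"slide": [0, 0, 0], "twist": 0},
    {"slide": [0, 0, 0], "twist": 0},
    {"slide": [0, 0, 0], "twist": 0},
    {"slide": [0.4, 0.06, 0], "twist": 0},
    {"slide": [0.5, 0.08, 0], "twist": 0},
    {"slide": [0.6, 0.1, 0], "twist": 0},
    {"slide": [0.6, 0.1, 0.1], "twist": 0},
    {"slide": [0.4, 0, 0.6], "twist": 0},
  ],
  claw=0,
)

```text
time_s: 18.9
ee_pos: [0.5091, 0.3461, 0.3037]
eef_rot: [-3.138, 0.002, 1.519]
wrist_force: [-0.7, 0.5, -0.5]
grip_width: 0.0856
gripper_force: 0.0
```

Emit:
jog_arm(
  increments=[
    {"slide": [0, 0, 0.8], "twist": 0},
    {"slide": [0, 0, 0.9], "twist": 0},
    {"slide": [0, 0, 0.6], "twist": 0},
    {"slide": [0.3, -0.8, 0], "twist": 0},
    {"slide": [0.3, -0.8, 0], "twist": 0},
    {"slide": [0.3, -0.8, 0], "twist": 0},
    {"slide": [0.3, -0.8, 0], "twist": 0},
    {"slide": [0.3, -0.8, 0], "twist": 0},
  ],
)

```text
time_s: 19.7
ee_pos: [0.5685, 0.1848, 0.398]
eef_rot: [-3.142, -0.0, 1.52]
wrist_force: [-0.1, 0.5, -0.2]
grip_width: 0.0853
gripper_force: 0.0
```

```bash
python3 - <<'E'
from h import *
s=bot.sense(); print(s["time_s"],s["ee_pos"],s["eef_rot"],s["wrist_force"],s["grip_width"])
snap("side","side6"); snap("top","top6")
a=cv2.imread("pics/side6.png")[200:480,150:450]; b=cv2.imread("pics/top6.png")[200:400,40:340]
cv2.imwrite("pics/v6.png",cv2.hconcat([a,cv2.copyMakeBorder(b,0,80,0,0,0)]))
E
```

```text
19.7 [0.56846542 0.18480452 0.39801541] [-3.14158630e+00 -3.37059865e-05  1.51976799e+00] [-0.05290974  0.45447233 -0.21332642] 0.08533260602073058
```

View pics/v6.png

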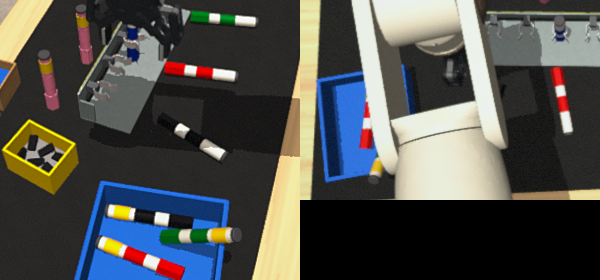

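The side view shows all three dried markers in the bin; green still rests on the near rim. I'll nudge its plug end inward with closed fingers.

Emit:
jog_arm(
  increments=[
    {"slide": [-0.77, 0.61, 0], "twist": 0},
    {"slide": [-0.77, 0.61, 0], "twist": 0},
    {"slide": [-0.77, 0.61, 0], "twist": 0},
    {"slide": [-0.77, 0.61, 0], "twist": 0},
    {"slide": [-0.77, 0.61, 0], "twist": 0},
    {"slide": [-0.77, 0.61, 0], "twist": 0},
    {"slide": [-0.77, 0.61, 0], "twist": 0},
    {"slide": [-0.77, 0.61, 0], "twist": 0},
  ],
  claw=1,
)

```text
time_s: 20.6
ee_pos: [0.3201, 0.3822, 0.3981]
eef_rot: [3.142, -0.0, 1.52]
wrist_force: [0.8, 1.0, -0.0]
grip_width: -0.0003
gripper_force: 0.0
```

Emit:
jog_arm(
  increments=[
    {"slide": [0, 0, -0.6], "twist": 0},
    {"slide": [0, 0, -0.9], "twist": 0},
    {"slide": [0, 0, -0.9], "twist": 0},
    {"slide": [0, 0, -0.8], "twist": 0},
    {"slide": [0, 0, -0.4], "twist": 0},
    {"slide": [0, 0, 0], "twist": 0},
    {"slide": [0.3, 0, 0], "twist": 0},
    {"slide": [0.3, 0, 0], "twist": 0},
  ],
)

```text
time_s: 21.4
ee_pos: [0.3468, 0.3817, 0.2554]
eef_rot: [3.14, -0.002, 1.52]
wrist_force: [-0.1, 1.1, 0.7]
grip_width: 0.0001
gripper_force: 0.1
```

Emit:
jog_arm(
  increments=[
    {"slide": [0.3, 0, 0], "twist": 0},
    {"slide": [0.3, 0, 0], "twist": 0},
    {"slide": [0.3, 0, 0], "twist": 0},
    {"slide": [0, 0, 0.5], "twist": 0},
    {"slide": [0, 0, 0.8], "twist": 0},
    {"slide": [0.4, -0.7, 0.4], "twist": 0},
    {"slide": [0.4, -0.8, 0], "twist": 0},
    {"slide": [0.4, -0.8, 0], "twist": 0},
  ],
)

```text
time_s: 22.2
ee_pos: [0.4308, 0.2882, 0.3226]
eef_rot: [3.141, -0.001, 1.52]
wrist_force: [0.5, -0.0, -0.1]
grip_width: 0.0001
gripper_force: 0.0
```

Emit:
jog_arm(
  increments=[
    {"slide": [0, -0.9, 0], "twist": 0},
    {"slide": [0, -0.9, 0], "twist": 0},
    {"slide": [0, -0.9, 0], "twist": 0},
    {"slide": [0, -0.9, 0], "twist": 0},
    {"slide": [0, -0.9, 0], "twist": 0},
    {"slide": [0, -0.9, 0], "twist": 0},
    {"slide": [0, -0.9, 0], "twist": 0},
    {"slide": [0, -0.9, 0], "twist": 0},
  ],
  claw=0,
)

```text
time_s: 23.0
ee_pos: [0.4299, -0.0006, 0.3222]
eef_rot: [3.141, 0.0, 1.519]
wrist_force: [0.5, -0.0, -0.1]
grip_width: 0.085
gripper_force: 0.0
```

```bash
python3 - <<'E'
from h import *
s=bot.sense(); print(s["time_s"],s["ee_pos"],s["eef_rot"],s["wrist_force"],s["grip_width"])
from pens import pens
pens("side","side7"); pens("top","top7")
a=cv2.imread("pics/side7.png")[200:480,150:450]; b=cv2.imread("pics/top7.png")[200:400,40:340]
cv2.imwrite("pics/v7.png",cv2.hconcat([a,cv2.copyMakeBorder(b,0,80,0,0,0)]))
E
```

```text
23.0 [ 0.42994847 -0.00055913  0.32224475] [3.14110007e+00 1.08253970e-04 1.51947042e+00] [ 0.52785859 -0.00073724 -0.09273015] 0.08499044609573018
side far [555.0, -139.0] near [506.0, -148.0] mid [530.0, -143.0] len,wid [51.0, 29.0] ang -169.8 col far/near [[0.0, 119.0, 22.0], [0.0, 122.0, 23.0]]
side far [493.0, -150.0] near [415.0, -166.0] mid [454.0, -158.0] len,wid [80.0, 25.0] ang -168.0 col far/near [[0.0, 127.0, 30.0], [238.0, 235.0, 229.0]]
side far [566.0, 20.0] near [423.0, -1.0] mid [494.0, 10.0] len,wid [144.0, 27.0] ang -171.8 col far/near [[220.0, 0.0, 0.0], [185.0, 176.0, 159.0]]
side far [540.0, 138.0] near [402.0, 191.0] mid [471.0, 165.0] len,wid [148.0, 26.0] ang 159.2 col far/near [[19.0, 19.0, 21.0], [234.0, 232.0, 222.0]]
top far [557.0, -142.0] near [415.0, -170.0] mid [486.0, -156.0] len,wid [145.0, 25.0] ang -169.0 col far/near [[21.0, 120.0, 42.0], [226.0, 228.0, 222.0]]
top far [538.0, 135.0] near [402.0, 186.0] mid [470.0, 161.0] len,wid [145.0, 25.0] ang 159.6 col far/near [[24.0, 24.0, 25.0], [215.0, 216.0, 210.0]]
```

View pics/v7.png

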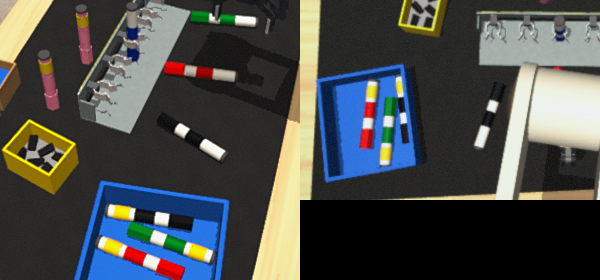

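All three dried markers now lie inside the bin: red (370,115), green (388,130) and black (403,110) in the crop. Now new1 (red). I'll grip lightly near its plug end, with the closing line across the pen.

Emit:
jog_arm(
  increments=[
    {"slide": [0.06, 0, 0], "twist": -0.82},
    {"slide": [0.06, 0, 0], "twist": -0.82},
    {"slide": [0, 0, 0], "twist": -0.82},
    {"slide": [0, 0, 0], "twist": -0.82},
    {"slide": [0, 0, 0], "twist": -0.82},
    {"slide": [0, 0, 0], "twist": -0.82},
    {"slide": [0, 0, 0], "twist": -0.82},
    {"slide": [0, 0, 0], "twist": -0.82},
  ],
  claw=0.4,
  squeeze=20,
)

```text
time_s: 23.9
ee_pos: [0.435, 0.0013, 0.3221]
eef_rot: [-3.142, -0.0, 0.829]
wrist_force: [0.5, 0.2, 0.5]
grip_width: 0.051
gripper_force: 0.0
```

Emit:
jog_arm(
  increments=[
    {"slide": [0, 0, 0], "twist": -0.82},
    {"slide": [0, 0, 0], "twist": -0.82},
    {"slide": [0, 0, -0.5], "twist": -0.82},
    {"slide": [0, 0, -0.7], "twist": -0.82},
    {"slide": [0, 0, -0.7], "twist": -0.82},
    {"slide": [0, 0, -0.7], "twist": -0.82},
    {"slide": [0, 0, -0.5], "twist": -0.82},
    {"slide": [0, 0, -0.3], "twist": -0.82},
  ],
)

```text
time_s: 24.7
ee_pos: [0.4346, 0.0014, 0.1844]
eef_rot: [-3.141, 0.002, 0.142]
wrist_force: [0.0, -0.4, -0.2]
grip_width: 0.0512
gripper_force: 0.0
```

```bash
python3 - <<'E'
from h import *
s=bot.sense(); print(s["time_s"],s["ee_pos"],s["eef_rot"],s["wrist_force"],s["grip_width"])
E
```

```text
24.7 [0.43464426 0.00136267 0.18440785] [-3.14087043e+00  1.54538563e-03  1.42122586e-01] [ 0.01760423 -0.38299042 -0.16870887] 0.051161139667310285
```

Emit:
jog_arm(
  increments=[
    {"slide": [0, 0, -0.12], "twist": 0},
    {"slide": [0, 0, 0], "twist": 0},
    {"slide": [0, 0, 0], "twist": 0},
    {"slide": [0, 0, 0], "twist": 0},
    {"slide": [0, 0, 0], "twist": 0},
    {"slide": [0, 0, 0], "twist": 0},
    {"slide": [0, 0, 0], "twist": 0},
    {"slide": [0, 0, 0], "twist": 0},
  ],
  claw=0.74,
)

```text
time_s: 25.5
ee_pos: [0.4346, 0.0013, 0.1812]
eef_rot: [-3.142, -0.0, 0.146]
wrist_force: [0.1, -0.2, -0.6]
grip_width: 0.0221
gripper_force: 1.8
```

Emit:
jog_arm(
  increments=[
    {"slide": [0, 0, 0], "twist": 0},
    {"slide": [0, 0, 0], "twist": 0},
    {"slide": [0, 0, 0], "twist": 0},
    {"slide": [0, 0, 0], "twist": 0},
    {"slide": [0, 0, 0], "twist": 0},
    {"slide": [0, 0, 0], "twist": 0},
    {"slide": [0, 0, 0], "twist": 0},
    {"slide": [0, 0, 0], "twist": 0},
  ],
  claw=0.76,
)

```text
time_s: 26.3
ee_pos: [0.4346, 0.0013, 0.1811]
eef_rot: [-3.141, -0.0, 0.146]
wrist_force: [0.5, 0.5, 0.5]
grip_width: 0.0211
gripper_force: 19.4
```

Emit:
jog_arm(
  increments=[
    {"slide": [0, 0, 0], "twist": 0},
    {"slide": [0, 0, 0], "twist": 0},
    {"slide": [0, 0, 0.1], "twist": 0},
    {"slide": [0, 0, 0.2], "twist": 0},
    {"slide": [0, 0, 0.2], "twist": 0},
    {"slide": [0, 0, 0.2], "twist": 0},
    {"slide": [0, 0, 0.2], "twist": 0},
    {"slide": [0, 0, 0.2], "twist": 0},
  ],
  claw=0.742,
)

```text
time_s: 27.1
ee_pos: [0.4346, 0.0013, 0.2259]
eef_rot: [3.142, -0.0, 0.146]
wrist_force: [0.7, 0.3, 0.2]
grip_width: 0.0219
gripper_force: 0.0
```

```bash
cat > tilt.py <<'E'
from h import *
import sys
def tilt(tag,box,view="side"):
    # red/green/black pen: points of the coloured parts in a world box -> axis by SVD
    im,d=snap(view,tag); C=cloud(view,d); hsv=cv2.cvtColor(im,cv2.COLOR_RGB2HSV); H,S,V=[hsv[:,:,i].astype(int) for i in range(3)]
    return im,C,H,S,V
def colpts(C,H,S,V,c,box):
    k={"red":((H<6)|(H>174))&(S>180)&(V>90),"green":(H>55)&(H<85)&(S>150),"white":(S<60)&(V>150)}[c]
    k&=(C[:,:,0]>box[0])&(C[:,:,0]<box[1])&(C[:,:,1]>box[2])&(C[:,:,1]<box[3])&(C[:,:,2]>.004)&(C[:,:,2]<.3)
    return C[k]
E
python3 - <<'E'
from tilt import *
im,C,H,S,V=tilt("side8",None)
P=colpts(C,H,S,V,"red",(.38,.62,-.08,.09)); q=P.mean(0); D=np.linalg.svd(P-q,full_matrices=0)[2][0]; s=(P-q)@D
print(len(P),(q*1000).round(),D.round(2),((q+D*s.min())*1000).round(),((q+D*s.max())*1000).round())
s=bot.sense(); print(s["gripper_force"],s["grip_width"],s["wrist_force"],s["ee_pos"])
E
```

```text
387 [517.  19.  19.] [-0.99 -0.15 -0.01] [562.  26.  20.] [469.  12.  19.]
0.0 0.022270606239711197 [ 1.87788693 -0.92975471  1.43213705] [0.43493362 0.00128049 0.22703635]
```

Emit:
jog_arm(
  increments=[
    {"slide": [0, 0, -0.4], "twist": 0},
    {"slide": [0, 0, -0.5], "twist": 0},
    {"slide": [0, 0, -0.25], "twist": 0},
    {"slide": [0, 0, 0], "twist": 0},
    {"slide": [0, 0, 0], "twist": 0},
    {"slide": [0, 0, 0], "twist": 0},
    {"slide": [0, 0, 0], "twist": 0},
    {"slide": [0, 0, 0], "twist": 0},
  ],
  claw=0.73,
)

```text
time_s: 27.95
ee_pos: [0.4347, 0.0013, 0.1795]
eef_rot: [3.141, -0.001, 0.146]
wrist_force: [-0.5, 1.5, -0.1]
grip_width: 0.0229
gripper_force: 0.0
```

Emit:
jog_arm(
  increments=[
    {"slide": [0, 0, 0], "twist": 0},
    {"slide": [0, 0, 0], "twist": 0},
    {"slide": [0, 0, 0], "twist": 0},
    {"slide": [0, 0, 0], "twist": 0},
    {"slide": [0, 0, 0], "twist": 0},
    {"slide": [0, 0, 0], "twist": 0},
    {"slide": [0, 0, 0], "twist": 0},
    {"slide": [0, 0, 0], "twist": 0},
  ],
  claw=0.745,
)

```text
time_s: 28.75
ee_pos: [0.4347, 0.0013, 0.1791]
eef_rot: [-3.142, -0.0, 0.146]
wrist_force: [2.0, -1.3, 2.6]
grip_width: 0.0221
gripper_force: 2.8
```

Emit:
jog_arm(
  increments=[
    {"slide": [0, 0, 0], "twist": 0},
    {"slide": [0, 0, 0], "twist": 0},
    {"slide": [0, 0, 0.1], "twist": 0},
    {"slide": [0, 0, 0.2], "twist": 0},
    {"slide": [0, 0, 0.2], "twist": 0},
    {"slide": [0, 0, 0.2], "twist": 0},
    {"slide": [0, 0, 0.2], "twist": 0},
    {"slide": [0, 0, 0.2], "twist": 0},
  ],
)

```text
time_s: 29.55
ee_pos: [0.4346, 0.0013, 0.2239]
eef_rot: [-3.142, -0.0, 0.146]
wrist_force: [0.2, -0.9, -0.2]
grip_width: 0.0217
gripper_force: 2.7
```

```bash
cat > ax.py <<'E'
from tilt import *
def ax(tag,c,box):
    im,C,H,S,V=tilt(tag,None)
    P=colpts(C,H,S,V,c,box); q=np.median(P,0); P=P[np.linalg.norm(P-q,axis=1)<.09]; q=P.mean(0); D=np.linalg.svd(P-q,full_matrices=0)[2][0]; s=(P-q)@D
    print(len(P),(q*1000).round(),D.round(2),((q+D*s.min())*1000).round(),((q+D*s.max())*1000).round())
    s=bot.sense(); print(s["time_s"],s["gripper_force"],s["grip_width"],s["wrist_force"],s["ee_pos"],s["eef_rot"][2])
E
python3 -c "
from ax import *
ax('side9','red',(.38,.62,-.08,.09))"
```

```text
368 [513.  19.  34.] [ 0.93  0.14 -0.33] [468.  12.  50.] [556.  26.  18.]
29.6 2.693180590867996 0.022189874707699474 [ 2.14067894 -0.36928906  2.73202609] [0.43491157 0.0012822  0.22500575] 0.14573434370793592
```

Emit:
jog_arm(
  increments=[
    {"slide": [0, 0, 0.2], "twist": 0},
    {"slide": [0, 0, 0.3], "twist": 0},
    {"slide": [0, 0, 0.3], "twist": 0},
    {"slide": [0, 0, 0.3], "twist": 0},
    {"slide": [0.34, 0.05, 0.25], "twist": 0},
    {"slide": [0.38, 0.05, 0.21], "twist": 0},
    {"slide": [0.41, 0.06, 0.16], "twist": 0},
    {"slide": [0.42, 0.06, 0.1], "twist": 0},
  ],
)

```text
time_s: 30.4
ee_pos: [0.4973, 0.0102, 0.2973]
eef_rot: [3.141, -0.001, 0.146]
wrist_force: [0.6, -1.2, -0.3]
grip_width: 0.0222
gripper_force: 2.7
```

```bash
python3 -c "
from ax import *
ax('side10','red',(.38,.62,-.08,.09))"
```

```text
305 [545.  26.  62.] [ 0.57  0.08 -0.82] [517.  22. 102.] [571.  30.  24.]
30.45 2.7387835085392 0.02171782560098224 [-1.73880814 -0.50620104 -0.27823657] [0.4990906  0.01030699 0.29765996] 0.14557198681431416
```

The pen pivoted to about 55° but the cap is slightly off the mat. I'm moving back, lowering the cap onto the grippy mat, then finishing the arc.

Emit:
jog_arm(
  increments=[
    {"slide": [-0.4, -0.06, 0], "twist": 0},
    {"slide": [-0.4, -0.06, 0], "twist": 0},
    {"slide": [-0.4, -0.06, -0.1], "twist": 0},
    {"slide": [0, 0, -0.25], "twist": 0},
    {"slide": [0, 0, -0.1], "twist": 0},
    {"slide": [0.26, 0.04, 0.12], "twist": 0},
    {"slide": [0.41, 0.06, 0.16], "twist": 0},
    {"slide": [0.42, 0.06, 0.1], "twist": 0},
  ],
)

```text
time_s: 31.25
ee_pos: [0.4939, 0.0095, 0.2939]
eef_rot: [3.142, -0.001, 0.146]
wrist_force: [0.0, -0.3, -0.0]
grip_width: 0.0217
gripper_force: 2.7
```

```bash
python3 -c "
from ax import *
ax('side11','red',(.38,.62,-.08,.09))"
```

```text
296 [527.  24.  59.] [ 0.46  0.07 -0.89] [504.  20. 104.] [548.  27.  19.]
31.3 2.744780257344246 0.022036688148051466 [-1.65561297 -0.62296503 -0.83578198] [0.49580776 0.00963895 0.29439192] 0.14562642019735605
```

Emit:
jog_arm(
  increments=[
    {"slide": [0, 0, -0.15], "twist": 0},
    {"slide": [0.2, 0.03, 0.04], "twist": 0},
    {"slide": [0.2, 0.03, 0.08], "twist": 0},
    {"slide": [0.22, 0.03, 0.05], "twist": 0},
    {"slide": [0.22, 0.03, 0.05], "twist": 0},
    {"slide": [0.22, 0.03, 0.02], "twist": 0},
    {"slide": [0.22, 0.03, 0.01], "twist": 0},
    {"slide": [0.2, 0.03, 0], "twist": 0},
  ],
)

```text
time_s: 32.1
ee_pos: [0.5522, 0.0178, 0.297]
eef_rot: [-3.141, 0.0, 0.146]
wrist_force: [-0.1, 0.0, 0.5]
grip_width: 0.0218
gripper_force: 2.8
```

```bash
python3 -c "
from ax import *
ax('side12','red',(.38,.62,-.08,.09))"
```

```text
266 [583.  32.  63.] [ 0.45  0.06 -0.89] [560.  29. 107.] [604.  35.  22.]
32.15 2.7675726637244225 0.022312985600356456 [-0.91477406 -0.17587224 -0.40995307] [0.55289684 0.01788501 0.29694705] 0.14571293319357936
```

Emit:
jog_arm(
  increments=[
    {"slide": [-0.4, -0.06, 0.1], "twist": 0},
    {"slide": [-0.4, -0.06, 0], "twist": 0},
    {"slide": [-0.4, -0.06, 0], "twist": 0},
    {"slide": [0, 0, -0.2], "twist": 0},
    {"slide": [0, 0, -0.2], "twist": 0},
    {"slide": [0.2, 0.03, 0], "twist": 0},
    {"slide": [0.25, 0.04, 0.02], "twist": 0},
    {"slide": [0.25, 0.04, 0.05], "twist": 0},
  ],
)

```text
time_s: 32.95
ee_pos: [0.5328, 0.0151, 0.2879]
eef_rot: [-3.141, -0.0, 0.146]
wrist_force: [0.2, 0.3, -0.8]
grip_width: 0.0219
gripper_force: 3.1
```

```bash
python3 -c "
from ax import *
ax('side13','red',(.38,.63,-.08,.09))"
```

```text
255 [545.  28.  51.] [ 0.26  0.04 -0.96] [532.  25. 101.] [558.  30.   6.]
33.0 3.1170567870140076 0.02211979385971905 [-1.25489624  0.48229859 -0.62009312] [0.53388093 0.01520429 0.288276  ] 0.14581244780581626
```

Emit:
jog_arm(
  increments=[
    {"slide": [0.18, 0.025, 0.01], "twist": 0},
    {"slide": [0.18, 0.025, 0.02], "twist": 0},
    {"slide": [0.18, 0.025, 0.01], "twist": 0},
    {"slide": [0.18, 0.025, 0], "twist": 0},
    {"slide": [0.14, 0.02, 0], "twist": 0},
    {"slide": [0, 0, 0], "twist": 0},
    {"slide": [0, 0, 0], "twist": 0},
    {"slide": [0, 0, 0], "twist": 0},
  ],
)

```text
time_s: 33.8
ee_pos: [0.5656, 0.0197, 0.2895]
eef_rot: [-3.142, 0.0, 0.146]
wrist_force: [0.1, 0.1, 1.8]
grip_width: 0.0215
gripper_force: 3.7
```

```bash
python3 -c "
from ax import *
ax('side14','red',(.38,.63,-.08,.09))"
```

```text
244 [569.  31.  53.] [-0.17 -0.03  0.99] [577.  33.   8.] [561.  30. 102.]
33.85 3.6617083847522736 0.021881367329433365 [-1.08811253  0.30914956  0.9138281 ] [0.56561684 0.01971135 0.28944434] 0.14568471799460037
```

Emit:
jog_arm(
  increments=[
    {"slide": [0.12, 0.017, 0], "twist": 0},
    {"slide": [0.12, 0.017, 0], "twist": 0},
    {"slide": [0.12, 0.017, 0], "twist": 0},
    {"slide": [0.12, 0.017, 0], "twist": 0},
    {"slide": [0, 0, 0], "twist": 0},
    {"slide": [0, 0, 0], "twist": 0},
    {"slide": [0, 0, 0], "twist": 0},
    {"slide": [0, 0, 0], "twist": 0},
  ],
)

```text
time_s: 34.65
ee_pos: [0.5849, 0.0224, 0.2894]
eef_rot: [-3.141, 0.0, 0.146]
wrist_force: [-0.3, 0.9, -0.5]
grip_width: 0.0218
gripper_force: 4.3
```

```bash
python3 -c "
from ax import *
ax('side15','red',(.38,.63,-.08,.09))"
```

```text
246 [575.  32.  53.] [-0.03 -0.01  1.  ] [576.  32.   7.] [573.  32. 104.]
34.7 4.2566270381212234 0.021744144020963835 [ 0.0855763   0.1547114  -0.72700969] [0.58487083 0.02242116 0.28938853] 0.14571907939084627
```

The pen is nearly upright (about 2°) on the foot plate's front. I'm gripping firmly, carrying it in front of free clip 1, setting it down, and regripping lower with the closing line along the stand's x.

Emit:
jog_arm(
  increments=[
    {"slide": [0, 0, 0], "twist": 0},
    {"slide": [0, 0, 0], "twist": 0},
    {"slide": [0, 0, 0], "twist": 0},
    {"slide": [0, 0, 0.2], "twist": 0},
    {"slide": [0, -0.3, 0], "twist": 0},
    {"slide": [0, -0.6, 0], "twist": 0},
    {"slide": [0, -0.6, 0], "twist": 0},
    {"slide": [0, -0.6, 0], "twist": 0},
  ],
  claw=1,
  squeeze=60,
)

```text
time_s: 35.5
ee_pos: [0.5849, -0.0631, 0.2977]
eef_rot: [3.141, -0.0, 0.146]
wrist_force: [0.9, -1.0, -0.0]
grip_width: 0.0207
gripper_force: 58.6
```

Emit:
jog_arm(
  increments=[
    {"slide": [0, 0, 0], "twist": 0},
    {"slide": [0, 0, 0], "twist": 0},
    {"slide": [0, 0, -0.1], "twist": 0},
    {"slide": [0, 0, -0.1], "twist": 0},
    {"slide": [0, 0, -0.02], "twist": 0},
    {"slide": [0, 0, 0], "twist": 0},
    {"slide": [0, 0, 0], "twist": 0},
    {"slide": [0, 0, 0], "twist": 0},
  ],
)

```text
time_s: 36.3
ee_pos: [0.5852, -0.0609, 0.2894]
eef_rot: [3.141, -0.001, 0.147]
wrist_force: [-0.7, 0.9, 11.0]
grip_width: 0.0206
gripper_force: 60.0
```

```bash
python3 -c "
from ax import *
ax('side16','red',(.38,.68,-.12,.0))"
```

```text
227 [576. -51.  54.] [-0.03 -0.01  1.  ] [577. -51.   8.] [574. -52. 104.]
36.35 60.00820577144623 0.02051131230535299 [-0.51114657  1.27230469 10.67727106] [ 0.5852276  -0.06093381  0.28942519] 0.1467320444169833
```

Emit:
jog_arm(
  increments=[
    {"slide": [0, 0, 0], "twist": 0},
    {"slide": [0, 0, 0], "twist": 0},
    {"slide": [0, 0, 0], "twist": 0},
    {"slide": [0, 0, 0.2], "twist": 0},
    {"slide": [0, 0, 0.4], "twist": 0},
    {"slide": [0, 0, 0.5], "twist": 0},
    {"slide": [0, 0, 0.7], "twist": 0.2},
    {"slide": [0, 0, 0], "twist": 0.97},
  ],
  claw=0.5,
)

```text
time_s: 37.15
ee_pos: [0.5853, -0.0616, 0.365]
eef_rot: [3.139, -0.005, 0.269]
wrist_force: [0.4, -0.5, -0.3]
grip_width: 0.0427
gripper_force: 0.0
```

Emit:
jog_arm(
  increments=[
    {"slide": [0, 0, 0], "twist": 1},
    {"slide": [0, 0, 0], "twist": 1},
    {"slide": [0, 0, 0], "twist": 1},
    {"slide": [0, 0, 0], "twist": 1},
    {"slide": [0, 0, 0], "twist": 1},
    {"slide": [0, 0, 0], "twist": 1},
    {"slide": [0, 0, 0], "twist": 1},
    {"slide": [0, 0, 0], "twist": 1},
  ],
  claw=0.2,
)

```text
time_s: 37.95
ee_pos: [0.585, -0.0615, 0.3612]
eef_rot: [3.141, -0.0, 1.11]
wrist_force: [-0.2, -0.1, 0.1]
grip_width: 0.0682
gripper_force: 0.0
```

Emit:
jog_arm(
  increments=[
    {"slide": [0, 0, 0], "twist": 1},
    {"slide": [0, 0, 0], "twist": 1},
    {"slide": [0, 0, 0], "twist": 1},
    {"slide": [0, 0, 0], "twist": 1},
    {"slide": [0, 0, 0], "twist": 0},
    {"slide": [0, 0, 0], "twist": 0},
    {"slide": [0, 0, 0], "twist": 0},
    {"slide": [0, 0, 0], "twist": 0},
  ],
)

```text
time_s: 38.75
ee_pos: [0.585, -0.0615, 0.3607]
eef_rot: [-3.142, -0.0, 1.523]
wrist_force: [0.5, -0.5, 1.0]
grip_width: 0.0684
gripper_force: 0.0
```

```bash
python3 -c "
from ax import *
ax('side17','red',(.38,.68,-.12,.0))"
```

```text
235 [577. -51.  53.] [ 0.    0.02 -1.  ] [577. -52. 101.] [577. -51.   6.]
38.8 0.0 0.06795084468698678 [-0.47494474 -0.06699691  0.81897579] [ 0.58501917 -0.06156317  0.36072114] 1.5237745279600223
```

Emit:
jog_arm(
  increments=[
    {"slide": [0, 0, -0.5], "twist": 0},
    {"slide": [0, 0, -0.7], "twist": 0},
    {"slide": [0, 0, -0.6], "twist": 0},
    {"slide": [0, 0, -0.4], "twist": 0},
    {"slide": [0, 0, 0], "twist": 0},
    {"slide": [0, 0, 0], "twist": 0},
    {"slide": [0, 0, 0], "twist": 0},
    {"slide": [0, 0, 0], "twist": 0},
  ],
  squeeze=90,
)

```text
time_s: 39.6
ee_pos: [0.5852, -0.0616, 0.2738]
eef_rot: [3.14, 0.0, 1.525]
wrist_force: [1.1, 0.6, 0.4]
grip_width: 0.0684
gripper_force: 0.0
```

Emit:
jog_arm(
  increments=[
    {"slide": [0, 0, 0], "twist": 0},
    {"slide": [0, 0, 0], "twist": 0},
    {"slide": [0, 0, 0], "twist": 0},
    {"slide": [0, 0, 0], "twist": 0},
    {"slide": [0, 0, 0], "twist": 0},
    {"slide": [0, 0, 0], "twist": 0},
    {"slide": [0, 0, 0], "twist": 0},
    {"slide": [0, 0, 0], "twist": 0},
  ],
  claw=1,
)

```text
time_s: 40.4
ee_pos: [0.585, -0.0616, 0.2727]
eef_rot: [-3.141, -0.0, 1.525]
wrist_force: [0.3, 0.1, -0.5]
grip_width: 0.0201
gripper_force: 87.8
```

Emit:
jog_arm(
  increments=[
    {"slide": [0.2, -0.01, 0.02], "twist": 0},
    {"slide": [0.2, -0.01, 0], "twist": 0},
    {"slide": [0.2, -0.01, 0], "twist": 0},
    {"slide": [0.2, -0.01, 0], "twist": 0},
    {"slide": [0.15, -0.01, 0], "twist": 0},
    {"slide": [0.15, -0.01, 0], "twist": 0},
    {"slide": [0, 0, 0], "twist": 0},
    {"slide": [0, 0, 0], "twist": 0},
  ],
)

```text
time_s: 41.2
ee_pos: [0.6296, -0.0641, 0.2734]
eef_rot: [3.14, 0.0, 1.525]
wrist_force: [5.0, -2.7, -3.3]
grip_width: 0.02
gripper_force: 88.1
```

```bash
python3 -c "
from ax import *
ax('side18','red',(.38,.68,-.12,.0))"
```

```text
189 [627. -54.  57.] [-0.03 -0.   -1.  ] [628. -54. 102.] [625. -54.   8.]
41.25 88.07218551635742 0.02015094974852813 [ 5.23066447 -1.16535593 -2.44974654] [ 0.62946518 -0.06410343  0.27349474] 1.5248455810607722
```

Emit:
jog_arm(
  increments=[
    {"slide": [0.06, 0, 0], "twist": 0},
    {"slide": [0.06, 0, 0], "twist": 0},
    {"slide": [0, 0, 0], "twist": 0},
    {"slide": [0, 0, 0], "twist": 0},
    {"slide": [0, 0, -0.03], "twist": 0},
    {"slide": [0, 0, 0], "twist": 0},
    {"slide": [0, 0, 0], "twist": 0},
    {"slide": [0, 0, 0], "twist": 0},
  ],
)

```text
time_s: 42.05
ee_pos: [0.6339, -0.064, 0.2724]
eef_rot: [3.141, 0.0, 1.525]
wrist_force: [4.1, -3.9, 1.0]
grip_width: 0.02
gripper_force: 88.6
```

```bash
python3 -c "
from ax import *
ax('side19','red',(.38,.68,-.12,.0))"
```

```text
187 [631. -54.  57.] [-0.04 -0.01 -1.  ] [632. -54. 101.] [629. -55.   8.]
42.1 88.61589789390564 0.019898098904153293 [ 3.32390511 -3.8613893   1.28482534] [ 0.63389442 -0.06398144  0.2723651 ] 1.5249187201976495
```

Emit:
jog_arm(
  increments=[
    {"slide": [0.05, -0.03, 0], "twist": 0},
    {"slide": [0.05, 0, 0], "twist": 0},
    {"slide": [0, 0, 0], "twist": 0},
    {"slide": [0, 0, 0], "twist": 0},
    {"slide": [0, 0, 0], "twist": 0},
    {"slide": [0, 0, 0], "twist": 0},
    {"slide": [0, 0, 0], "twist": 0},
    {"slide": [0, 0, 0], "twist": 0},
  ],
)

```text
time_s: 42.9
ee_pos: [0.6364, -0.0648, 0.2723]
eef_rot: [-3.136, -0.001, 1.525]
wrist_force: [-20.6, 0.9, 16.3]
grip_width: 0.0202
gripper_force: 91.2
```

Emit:
jog_arm(
  increments=[
    {"slide": [0.05, 0, 0], "twist": 0},
    {"slide": [0.04, 0, 0], "twist": 0},
    {"slide": [0, 0, 0], "twist": 0},
    {"slide": [0, 0, 0], "twist": 0},
    {"slide": [0, 0, 0], "twist": 0},
    {"slide": [0, 0, 0], "twist": 0},
    {"slide": [0, 0, 0], "twist": 0},
    {"slide": [0, 0, 0], "twist": 0},
  ],
)

```text
time_s: 43.7
ee_pos: [0.6386, -0.0648, 0.2724]
eef_rot: [-3.13, -0.001, 1.525]
wrist_force: [-43.8, 0.8, 30.3]
grip_width: 0.0202
gripper_force: 94.5
```

```bash
python3 -c "
from ax import *
ax('side20','red',(.38,.68,-.12,.0)); print(bot.sense()['ft_torque'])"
```

```text
192 [631. -55.  57.] [-0.07 -0.01 -1.  ] [634. -54. 103.] [628. -55.   8.]
43.75 94.52308773994446 0.020426734588689727 [-43.61787695   1.16814188  29.67353456] [ 0.63863795 -0.06482404  0.27236242] 1.5250641942951417
[ 0.25231884  9.01269942 -0.02724943]
```

The pen is against the stop. I'm backing off, then releasing.

Emit:
jog_arm(
  increments=[
    {"slide": [-0.08, 0, 0], "twist": 0},
    {"slide": [-0.03, 0, 0], "twist": 0},
    {"slide": [0, 0, 0], "twist": 0},
    {"slide": [0, 0, 0], "twist": 0},
    {"slide": [0, 0, 0], "twist": 0},
    {"slide": [0, 0, 0], "twist": 0},
    {"slide": [0, 0, 0], "twist": 0},
    {"slide": [0, 0, 0], "twist": 0},
  ],
)

```text
time_s: 44.55
ee_pos: [0.636, -0.0648, 0.2723]
eef_rot: [-3.137, -0.001, 1.525]
wrist_force: [-14.9, 0.6, 13.2]
grip_width: 0.0198
gripper_force: 90.3
```

Emit:
jog_arm(
  increments=[
    {"slide": [0, 0, 0], "twist": 0},
    {"slide": [0, 0, 0], "twist": 0},
    {"slide": [0, 0, 0], "twist": 0},
    {"slide": [0, 0, 0], "twist": 0},
    {"slide": [0, 0, 0.4], "twist": 0},
    {"slide": [0, 0, 0.6], "twist": 0},
    {"slide": [0, 0, 0.9], "twist": 0},
    {"slide": [0, 0, 0.6], "twist": 0},
  ],
  claw=0.2,
)

```text
time_s: 45.35
ee_pos: [0.6369, -0.0651, 0.376]
eef_rot: [3.139, 0.0, 1.525]
wrist_force: [0.5, -0.2, 0.2]
grip_width: 0.0684
gripper_force: 0.0
```

Emit:
jog_arm(
  increments=[
    {"slide": [-0.8, 0, 0], "twist": -0.95},
    {"slide": [-0.8, -0.25, 0], "twist": -0.95},
    {"slide": [-0.8, -0.3, 0], "twist": -0.95},
    {"slide": [-0.8, -0.3, 0], "twist": -0.95},
    {"slide": [-0.8, -0.4, 0], "twist": -0.95},
    {"slide": [-0.5, -0.4, 0], "twist": -0.95},
    {"slide": [0, -0.4, 0], "twist": -0.95},
    {"slide": [0, -0.4, 0], "twist": -0.95},
  ],
  claw=0.4,
)

```text
time_s: 46.15
ee_pos: [0.4563, -0.1637, 0.374]
eef_rot: [3.14, -0.001, 0.725]
wrist_force: [0.3, 0.4, -0.2]
grip_width: 0.0514
gripper_force: 0.0
```

```bash
python3 -c "
from ax import *
ax('side21','red',(.6,.68,-.12,.0))
from pens import pens
pens('side','side22'); pens('top','top22')
ax('a0','green',(.38,.6,-.25,-.1))
a=cv2.imread('pics/side22.png')[130:330,220:460];cv2.imwrite('pics/v22.png',cv2.resize(a,(720,600)))
"
```

```text
193 [630. -55.  60.] [-0.03  0.   -1.  ] [632. -55. 103.] [629. -55.   8.]
46.2 0.0 0.05128574848229055 [-1.16546897 -1.12969909 -1.07272086] [ 0.45662359 -0.16540526  0.37376552] 0.7172605694463714
side far [555.0, -139.0] near [415.0, -166.0] mid [485.0, -152.0] len,wid [143.0, 28.0] ang -169.1 col far/near [[0.0, 102.0, 21.0], [219.0, 216.0, 209.0]]
side far [540.0, 138.0] near [401.0, 191.0] mid [471.0, 165.0] len,wid [149.0, 26.0] ang 159.3 col far/near [[19.0, 20.0, 21.0], [230.0, 227.0, 217.0]]
top far [539.0, 136.0] near [402.0, 186.0] mid [470.0, 161.0] len,wid [145.0, 25.0] ang 159.9 col far/near [[25.0, 24.0, 26.0], [216.0, 218.0, 212.0]]
324 [ 512. -145.   18.] [-0.98 -0.19 -0.  ] [ 555. -136.   19.] [ 463. -154.   18.]
46.35 0.0 0.05117540265588462 [ 0.22987208 -0.5413527  -0.61894601] [ 0.45695218 -0.163066    0.37301233] 0.7306936061412892
```

View pics/v22.png

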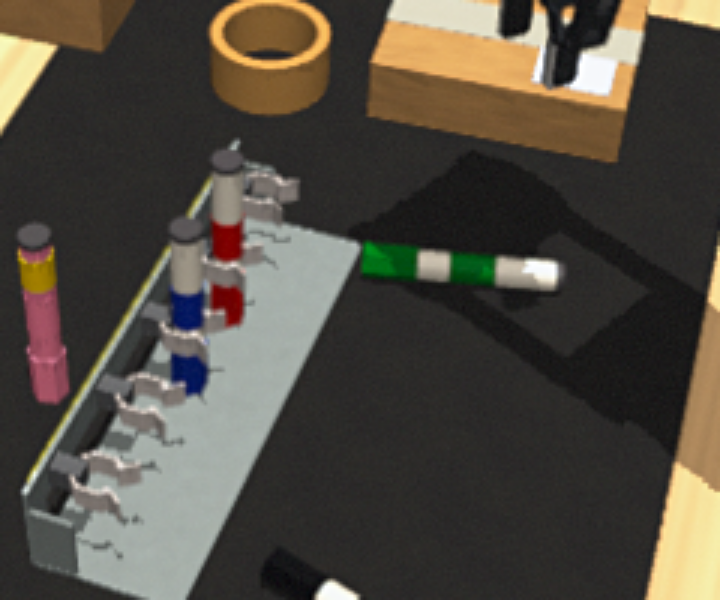

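Red new1 sits upright in clip 1 next to the blue keeper; clips 0, 3 and 4 are free. Green (new2) lies with its cap at (556,-140) and plug at (415,-168) mm. I'm going for it with the same routine.

Emit:
jog_arm(
  increments=[
    {"slide": [-0.25, -0.02, -0.3], "twist": -0.86},
    {"slide": [-0.25, -0.02, -0.5], "twist": -0.86},
    {"slide": [-0.25, -0.02, -0.8], "twist": -0.86},
    {"slide": [0, 0, -0.8], "twist": -0.86},
    {"slide": [0, 0, -0.8], "twist": -0.86},
    {"slide": [0, 0, -0.8], "twist": -0.85},
    {"slide": [0, 0, -0.6], "twist": 0},
    {"slide": [0, 0, -0.2], "twist": 0},
  ],
  claw=0.4,
  squeeze=20,
)

```text
time_s: 47.15
ee_pos: [0.4267, -0.1646, 0.1785]
eef_rot: [-3.139, 0.002, 0.193]
wrist_force: [-0.2, 0.2, 0.5]
grip_width: 0.0511
gripper_force: 0.0
```

```bash
python3 -c "
from h import *
s=bot.sense(); print(s['ee_pos'],s['eef_rot'],s['wrist_force'])"
```

```text
[ 0.42665684 -0.16460364  0.17852518] [-3.13932183e+00  2.17795660e-03  1.92533923e-01] [-0.16019814  0.21421624  0.53966812]
```

Emit:
jog_arm(
  increments=[
    {"slide": [0, 0, 0.02], "twist": 0},
    {"slide": [0, 0, 0], "twist": 0},
    {"slide": [0, 0, 0], "twist": 0},
    {"slide": [0, 0, 0], "twist": 0},
    {"slide": [0, 0, 0], "twist": 0},
    {"slide": [0, 0, 0], "twist": 0},
    {"slide": [0, 0, 0], "twist": 0},
    {"slide": [0, 0, 0], "twist": 0},
  ],
  claw=0.73,
)

```text
time_s: 47.95
ee_pos: [0.427, -0.1656, 0.1811]
eef_rot: [-3.141, 0.0, 0.19]
wrist_force: [0.3, -0.9, 0.6]
grip_width: 0.0231
gripper_force: 0.1
```

Emit:
jog_arm(
  increments=[
    {"slide": [0, 0, 0], "twist": 0},
    {"slide": [0, 0, 0], "twist": 0},
    {"slide": [0, 0, 0], "twist": 0},
    {"slide": [0, 0, 0], "twist": 0},
    {"slide": [0, 0, 0], "twist": 0},
    {"slide": [0, 0, 0], "twist": 0},
    {"slide": [0, 0, 0], "twist": 0},
    {"slide": [0, 0, 0], "twist": 0},
  ],
  claw=0.745,
)

```text
time_s: 48.75
ee_pos: [0.427, -0.1656, 0.1811]
eef_rot: [-3.142, -0.0, 0.19]
wrist_force: [-0.1, -1.2, 1.3]
grip_width: 0.0223
gripper_force: 4.4
```

Emit:
jog_arm(
  increments=[
    {"slide": [0, 0, 0], "twist": 0},
    {"slide": [0, 0, 0], "twist": 0},
    {"slide": [0, 0, 0.1], "twist": 0},
    {"slide": [0, 0, 0.2], "twist": 0},
    {"slide": [0, 0, 0.2], "twist": 0},
    {"slide": [0, 0, 0.2], "twist": 0},
    {"slide": [0, 0, 0.2], "twist": 0},
    {"slide": [0, 0, 0.2], "twist": 0},
  ],
)

```text
time_s: 49.55
ee_pos: [0.427, -0.1656, 0.2259]
eef_rot: [3.141, -0.0, 0.19]
wrist_force: [0.9, -0.7, -0.2]
grip_width: 0.022
gripper_force: 2.6
```

```bash
python3 -c "
from ax import *
ax('b1','green',(.38,.65,-.25,-.1))"
```

```text
335 [ 508. -143.   32.] [ 0.92  0.18 -0.34] [ 462. -151.   49.] [ 548. -135.   17.]
49.6 2.5708534196019173 0.02160820900858476 [ 0.58893316 -1.07051111  1.49170661] [ 0.42729401 -0.16569949  0.22703538] 0.1897761325393068
```

Emit:
jog_arm(
  increments=[
    {"slide": [0, 0, 0.2], "twist": 0},
    {"slide": [0, 0, 0.3], "twist": 0},
    {"slide": [0, 0, 0.3], "twist": 0},
    {"slide": [0, 0, 0.3], "twist": 0},
    {"slide": [0.2, 0.04, 0.1], "twist": 0},
    {"slide": [0.3, 0.06, 0.1], "twist": 0},
    {"slide": [0.3, 0.06, 0.08], "twist": 0},
    {"slide": [0.3, 0.06, 0.05], "twist": 0},
  ],
)

```text
time_s: 50.4
ee_pos: [0.4723, -0.1565, 0.2823]
eef_rot: [-3.141, 0.0, 0.19]
wrist_force: [-1.4, -0.5, 2.9]
grip_width: 0.0218
gripper_force: 2.7
```

```bash
python3 -c "
from ax import *
ax('b2','green',(.38,.65,-.25,-.08))"
```

```text
295 [ 521. -138.   45.] [ 0.59  0.11 -0.8 ] [ 491. -144.   85.] [ 550. -133.    6.]
50.45 2.565186358988285 0.02194783831059739 [-1.83345728  0.21399539  0.57849138] [ 0.47345853 -0.15631442  0.28248321] 0.1901461277260481
```

Emit:
jog_arm(
  increments=[
    {"slide": [0.25, 0.05, 0.06], "twist": 0},
    {"slide": [0.25, 0.05, 0.06], "twist": 0},
    {"slide": [0.25, 0.05, 0.05], "twist": 0},
    {"slide": [0.25, 0.05, 0.05], "twist": 0},
    {"slide": [0.25, 0.05, 0.03], "twist": 0},
    {"slide": [0.25, 0.05, 0.02], "twist": 0},
    {"slide": [0.2, 0.04, 0], "twist": 0},
    {"slide": [0, 0, 0], "twist": 0},
  ],
)

```text
time_s: 51.25
ee_pos: [0.5399, -0.143, 0.2929]
eef_rot: [-3.141, -0.0, 0.19]
wrist_force: [-0.5, -0.4, 3.6]
grip_width: 0.022
gripper_force: 3.6
```

```bash
python3 -c "
from ax import *
ax('b3','green',(.38,.65,-.25,-.08))"
```

```text
240 [ 540. -133.   49.] [-0.13 -0.02  0.99] [ 546. -132.    4.] [ 533. -134.   99.]
51.3 3.6079176887869835 0.02184036246734359 [-0.26901084  0.1651292   2.816649  ] [ 0.53933906 -0.14306969  0.29287135] 0.1901100796886761
```

Emit:
jog_arm(
  increments=[
    {"slide": [0.12, 0.02, 0], "twist": 0},
    {"slide": [0.12, 0.02, 0], "twist": 0},
    {"slide": [0.12, 0.02, 0], "twist": 0},
    {"slide": [0.1, 0.02, 0], "twist": 0},
    {"slide": [0, 0, 0], "twist": 0},
    {"slide": [0, 0, 0], "twist": 0},
    {"slide": [0, 0, 0], "twist": 0},
    {"slide": [0, 0, 0], "twist": 0},
  ],
)

```text
time_s: 52.1
ee_pos: [0.5573, -0.14, 0.2931]
eef_rot: [-3.141, -0.0, 0.19]
wrist_force: [-0.4, -1.0, -0.4]
grip_width: 0.0216
gripper_force: 3.5
```

```bash
python3 -c "
from ax import *
ax('b4','green',(.38,.65,-.25,-.08))"
```

```text
236 [ 548. -131.   50.] [-0.03 -0.02  1.  ] [ 549. -130.    4.] [ 547. -132.   99.]
52.15 3.4693510830402374 0.02154407610945776 [-0.30475799  1.13877052  0.50855135] [ 0.5573191  -0.13997269  0.29311995] 0.18966690605405634
```

Emit:
jog_arm(
  increments=[
    {"slide": [0, 0, 0], "twist": 0},
    {"slide": [0, 0, 0], "twist": 0},
    {"slide": [0, 0, 0], "twist": 0},
    {"slide": [0, 0, 0.3], "twist": 0},
    {"slide": [0.2, 0.06, 0], "twist": 0},
    {"slide": [0.3, 0.1, 0], "twist": 0},
    {"slide": [0.2, 0.06, 0], "twist": 0},
    {"slide": [0, 0, 0], "twist": 0},
  ],
  claw=1,
  squeeze=60,
)

```text
time_s: 52.95
ee_pos: [0.5865, -0.1306, 0.3045]
eef_rot: [-3.141, 0.0, 0.191]
wrist_force: [0.0, 0.0, -0.9]
grip_width: 0.0201
gripper_force: 58.6
```

Emit:
jog_arm(
  increments=[
    {"slide": [0, 0, 0], "twist": 0},
    {"slide": [0, 0, -0.1], "twist": 0},
    {"slide": [0, 0, -0.1], "twist": 0},
    {"slide": [0, 0, 0], "twist": 0},
    {"slide": [0, 0, 0], "twist": 0},
    {"slide": [0, 0, 0], "twist": 0},
    {"slide": [0, 0, 0], "twist": 0},
    {"slide": [0, 0, 0], "twist": 0},
  ],
)

```text
time_s: 53.75
ee_pos: [0.5854, -0.1312, 0.297]
eef_rot: [-3.141, 0.0, 0.19]
wrist_force: [-0.4, 0.4, 0.3]
grip_width: 0.0202
gripper_force: 58.9
```

```bash
python3 -c "
from ax import *
ax('b5','green',(.38,.65,-.25,-.08))"
```

```text
218 [ 576. -122.   56.] [-0.05 -0.02  1.  ] [ 578. -121.    7.] [ 574. -123.  103.]
53.8 58.89919459819794 0.01990861244834085 [ 0.00180853 -0.80533315  0.66280358] [ 0.58538291 -0.13116153  0.2970177 ] 0.18972260214304626
```

Emit:
jog_arm(
  increments=[
    {"slide": [0, 0, -0.04], "twist": 0},
    {"slide": [0, 0, 0], "twist": 0},
    {"slide": [0, 0, 0], "twist": 0},
    {"slide": [0, 0, 0], "twist": 0},
    {"slide": [0, 0, 0], "twist": 0},
    {"slide": [0, 0, 0], "twist": 0},
    {"slide": [0, 0, 0], "twist": 0},
    {"slide": [0, 0, 0], "twist": 0},
  ],
)

```text
time_s: 54.6
ee_pos: [0.5857, -0.1312, 0.2968]
eef_rot: [3.141, -0.002, 0.19]
wrist_force: [0.1, 0.6, 14.0]
grip_width: 0.0201
gripper_force: 60.6
```

Emit:
jog_arm(
  increments=[
    {"slide": [0, 0, 0], "twist": 0},
    {"slide": [0, 0, 0], "twist": 0},
    {"slide": [0, 0, 0], "twist": 0},
    {"slide": [0, 0, 0.2], "twist": 0},
    {"slide": [0, 0, 0.4], "twist": 0},
    {"slide": [0, 0, 0.5], "twist": 0},
    {"slide": [0, 0, 0.6], "twist": 0},
    {"slide": [0, 0, 0], "twist": 0.9},
  ],
  claw=0.5,
)

```text
time_s: 55.4
ee_pos: [0.5857, -0.1312, 0.3674]
eef_rot: [3.139, -0.004, 0.284]
wrist_force: [0.1, 0.1, -0.5]
grip_width: 0.0426
gripper_force: 0.0
```

Emit:
jog_arm(
  increments=[
    {"slide": [0, 0, 0], "twist": 1},
    {"slide": [0, 0, 0], "twist": 1},
    {"slide": [0, 0, 0], "twist": 1},
    {"slide": [0, 0, 0], "twist": 1},
    {"slide": [0, 0, 0], "twist": 1},
    {"slide": [0, 0, 0], "twist": 1},
    {"slide": [0, 0, 0], "twist": 1},
    {"slide": [0, 0, 0], "twist": 1},
  ],
  claw=0.2,
)

```text
time_s: 56.2
ee_pos: [0.5854, -0.1312, 0.364]
eef_rot: [3.141, -0.0, 1.126]
wrist_force: [-0.0, -0.6, -0.5]
grip_width: 0.0682
gripper_force: 0.0
```

Emit:
jog_arm(
  increments=[
    {"slide": [0, 0, 0], "twist": 1},
    {"slide": [0, 0, 0], "twist": 1},
    {"slide": [0, 0, 0], "twist": 1},
    {"slide": [0, 0, 0], "twist": 0.8},
    {"slide": [0, 0, 0], "twist": 0},
    {"slide": [0, 0, 0], "twist": 0},
    {"slide": [0, 0, 0], "twist": 0},
    {"slide": [0, 0, 0], "twist": 0},
  ],
)

```text
time_s: 57.0
ee_pos: [0.5854, -0.1312, 0.3635]
eef_rot: [-3.141, -0.0, 1.518]
wrist_force: [0.1, -0.0, 0.5]
grip_width: 0.0684
gripper_force: 0.0
```

```bash
python3 -c "
from ax import *
ax('b6','green',(.38,.65,-.25,-.08))"
```

```text
226 [ 578. -122.   56.] [-0.    0.01 -1.  ] [ 578. -123.  102.] [ 578. -122.    8.]
57.05 0.0 0.06796388060297745 [-0.47892957 -0.56860783 -0.15464542] [ 0.5854056  -0.13117779  0.36354134] 1.51867151960776
```

Emit:
jog_arm(
  increments=[
    {"slide": [0, 0, -0.5], "twist": 0},
    {"slide": [0, 0, -0.7], "twist": 0},
    {"slide": [0, 0, -0.6], "twist": 0},
    {"slide": [0, 0, -0.46], "twist": 0},
    {"slide": [0, 0, 0], "twist": 0},
    {"slide": [0, 0, 0], "twist": 0},
    {"slide": [0, 0, 0], "twist": 0},
    {"slide": [0, 0, 0], "twist": 0},
  ],
  squeeze=90,
)

```text
time_s: 57.85
ee_pos: [0.5856, -0.1312, 0.2743]
eef_rot: [3.14, 0.001, 1.52]
wrist_force: [-0.1, -0.0, -0.3]
grip_width: 0.0682
gripper_force: 0.0
```

Emit:
jog_arm(
  increments=[
    {"slide": [0, 0, 0], "twist": 0},
    {"slide": [0, 0, 0], "twist": 0},
    {"slide": [0, 0, 0], "twist": 0},
    {"slide": [0, 0, 0], "twist": 0},
    {"slide": [0, 0, 0], "twist": 0},
    {"slide": [0, 0, 0], "twist": 0},
    {"slide": [0, 0, 0], "twist": 0},
    {"slide": [0, 0, 0], "twist": 0},
  ],
  claw=1,
)

```text
time_s: 58.65
ee_pos: [0.5854, -0.1312, 0.273]
eef_rot: [-3.141, -0.0, 1.52]
wrist_force: [0.6, 0.4, 0.0]
grip_width: 0.0202
gripper_force: 87.8
```

Emit:
jog_arm(
  increments=[
    {"slide": [0.2, -0.01, 0.01], "twist": 0},
    {"slide": [0.2, -0.01, 0], "twist": 0},
    {"slide": [0.2, -0.01, 0], "twist": 0},
    {"slide": [0.2, -0.01, 0], "twist": 0},
    {"slide": [0.15, -0.01, 0], "twist": 0},
    {"slide": [0.15, -0.01, 0], "twist": 0},
    {"slide": [0.05, 0, 0], "twist": 0},
    {"slide": [0, 0, 0], "twist": 0},
  ],
)

```text
time_s: 59.45
ee_pos: [0.6314, -0.1336, 0.273]
eef_rot: [-3.139, -0.0, 1.52]
wrist_force: [-5.6, -0.5, 0.0]
grip_width: 0.0203
gripper_force: 88.6
```

```bash
python3 -c "
from ax import *
ax('b7','green',(.38,.68,-.25,-.08))"
```

```text
163 [ 627. -124.   60.] [-0.06 -0.   -1.  ] [ 630. -124.  102.] [ 624. -125.    9.]
59.5 88.48569631576538 0.020070054917173397 [-6.27182764 -0.96000668 -0.93477094] [ 0.63137293 -0.13358755  0.27304203] 1.5196971963840014
```

Emit:
jog_arm(
  increments=[
    {"slide": [0.05, 0, 0], "twist": 0},
    {"slide": [0, 0, -0.02], "twist": 0},
    {"slide": [0, 0, 0], "twist": 0},
    {"slide": [0, 0, 0], "twist": 0},
    {"slide": [0, 0, 0], "twist": 0},
    {"slide": [0, 0, 0], "twist": 0},
    {"slide": [0, 0, 0], "twist": 0},
    {"slide": [0, 0, 0], "twist": 0},
  ],
)

```text
time_s: 60.3
ee_pos: [0.6325, -0.1335, 0.2728]
eef_rot: [-3.137, -0.0, 1.52]
wrist_force: [-20.2, 0.5, 11.5]
grip_width: 0.0203
gripper_force: 90.9
```

```bash
python3 -c "
from ax import *
ax('b8','green',(.38,.68,-.25,-.08))"
```

```text
165 [ 627. -124.   59.] [-0.06 -0.01 -1.  ] [ 630. -124.  100.] [ 624. -125.    9.]
60.35 90.8799147605896 0.02024047058361666 [-20.53554484   1.92180637  12.53864786] [ 0.63252296 -0.13353261  0.27286473] 1.5196142335965876
```

Emit:
jog_arm(
  increments=[
    {"slide": [-0.05, 0, 0], "twist": 0},
    {"slide": [0, 0, 0], "twist": 0},
    {"slide": [0, 0, 0], "twist": 0},
    {"slide": [0, 0, 0], "twist": 0},
    {"slide": [0, 0, 0], "twist": 0},
    {"slide": [0, 0, 0], "twist": 0},
    {"slide": [0, 0, 0], "twist": 0},
    {"slide": [0, 0, 0], "twist": 0},
  ],
)

```text
time_s: 61.15
ee_pos: [0.6312, -0.1336, 0.2728]
eef_rot: [-3.14, -0.0, 1.52]
wrist_force: [-8.2, 0.4, 4.7]
grip_width: 0.0204
gripper_force: 89.3
```

Emit:
jog_arm(
  increments=[
    {"slide": [0, 0, 0], "twist": 0},
    {"slide": [0, 0, 0], "twist": 0},
    {"slide": [0, 0, 0], "twist": 0},
    {"slide": [0, 0, 0], "twist": 0},
    {"slide": [0, 0, 0.4], "twist": 0},
    {"slide": [0, 0, 0.6], "twist": 0},
    {"slide": [0, 0, 0.9], "twist": 0},
    {"slide": [0, 0, 0.6], "twist": 0},
  ],
  claw=0.2,
)

```text
time_s: 61.95
ee_pos: [0.6313, -0.1335, 0.3765]
eef_rot: [3.139, 0.001, 1.52]
wrist_force: [-0.2, -0.2, 0.8]
grip_width: 0.0685
gripper_force: 0.0
```

Emit:
jog_arm(
  increments=[
    {"slide": [-0.5, 0, 0], "twist": 0.9},
    {"slide": [-0.6, 0.3, 0], "twist": 0.9},
    {"slide": [-0.6, 0.5, 0], "twist": 0.9},
    {"slide": [-0.5, 0.7, 0], "twist": 0.9},
    {"slide": [-0.4, 0.8, 0], "twist": 0.9},
    {"slide": [-0.4, 0.8, 0], "twist": 0.9},
    {"slide": [-0.4, 0.8, 0], "twist": 0.9},
    {"slide": [-0.4, 0.8, 0], "twist": 0.9},
  ],
  claw=0.4,
  squeeze=20,
)

```text
time_s: 62.75
ee_pos: [0.4785, 0.0555, 0.3741]
eef_rot: [3.141, 0.001, 2.277]
wrist_force: [-0.1, 0.1, 0.2]
grip_width: 0.051
gripper_force: 0.0
```

```bash
python3 -c "
from ax import *
ax('b9','green',(.6,.68,-.25,-.08)); ax('b10','red',(.6,.68,-.12,.0))
from pens import pens
pens('side','b11'); pens('top','b12')"
```

```text
168 [ 627. -125.   62.] [-0.03  0.01 -1.  ] [ 628. -126.  102.] [ 625. -125.   10.]
62.8 0.0 0.05143968339420005 [2.14460706 3.05727785 2.56507924] [0.47666543 0.05878862 0.37431099] 2.2853446952035563
193 [630. -55.  59.] [-0.03  0.01 -1.  ] [632. -55. 101.] [629. -55.   7.]
62.85 0.0 0.051225526313847546 [-0.29060705  0.51078327  0.77413401] [0.47777333 0.05714482 0.37437223] 2.2800203197295477
side far [540.0, 138.0] near [402.0, 191.0] mid [471.0, 164.0] len,wid [148.0, 26.0] ang 159.4 col far/near [[19.0, 19.0, 21.0], [235.0, 233.0, 223.0]]
top far [483.0, 155.0] near [432.0, 167.0] mid [458.0, 161.0] len,wid [52.0, 18.0] ang 167.0 col far/near [[22.0, 23.0, 23.0], [34.0, 34.0, 34.0]]
```

Emit:
jog_arm(
  increments=[
    {"slide": [-0.4, 0.8, 0], "twist": 0.9},
    {"slide": [-0.4, 0.8, 0], "twist": 0.9},
    {"slide": [-0.4, 0.8, 0], "twist": 0.9},
    {"slide": [-0.3, 0.6, -0.4], "twist": 0.9},
    {"slide": [-0.1, 0.17, -0.8], "twist": 0.9},
    {"slide": [0, 0, -0.8], "twist": 0.3},
    {"slide": [0, 0, -0.8], "twist": 0},
    {"slide": [0, 0, -0.7], "twist": 0},
  ],
)

```text
time_s: 63.75
ee_pos: [0.4159, 0.1806, 0.2317]
eef_rot: [-3.141, 0.0, 2.775]
wrist_force: [0.1, 1.3, 0.8]
grip_width: 0.0515
gripper_force: 0.0
```

```bash
python3 -c "
from h import *
s=bot.sense(); print(s['ee_pos'],s['eef_rot'],s['wrist_force'])"
```

```text
[0.41591444 0.18062545 0.23171328] [-3.14140194e+00  1.93016639e-04  2.77459378e+00] [0.10612112 1.30269074 0.7592259 ]
```

Emit:
jog_arm(
  increments=[
    {"slide": [-0.06, 0.09, -0.4], "twist": 0.1},
    {"slide": [0, 0, -0.5], "twist": 0},
    {"slide": [0, 0, -0.3], "twist": 0},
    {"slide": [0, 0, -0.08], "twist": 0},
    {"slide": [0, 0, 0], "twist": 0},
    {"slide": [0, 0, 0], "twist": 0},
    {"slide": [0, 0, 0], "twist": 0},
    {"slide": [0, 0, 0], "twist": 0},
  ],
)

```text
time_s: 64.55
ee_pos: [0.4132, 0.1849, 0.182]
eef_rot: [3.141, 0.001, 2.787]
wrist_force: [-0.1, -0.3, -0.1]
grip_width: 0.0512
gripper_force: 0.0
```

Emit:
jog_arm(
  increments=[
    {"slide": [0, 0, 0], "twist": 0},
    {"slide": [0, 0, 0], "twist": 0},
    {"slide": [0, 0, 0], "twist": 0},
    {"slide": [0, 0, 0], "twist": 0},
    {"slide": [0, 0, 0], "twist": 0},
    {"slide": [0, 0, 0], "twist": 0},
    {"slide": [0, 0, 0], "twist": 0},
    {"slide": [0, 0, 0], "twist": 0},
  ],
  claw=0.73,
)

```text
time_s: 65.35
ee_pos: [0.413, 0.1848, 0.1814]
eef_rot: [-3.141, -0.0, 2.787]
wrist_force: [0.5, -0.4, -0.5]
grip_width: 0.0229
gripper_force: 0.0
```

Emit:
jog_arm(
  increments=[
    {"slide": [0, 0, 0], "twist": 0},
    {"slide": [0, 0, 0], "twist": 0},
    {"slide": [0, 0, 0], "twist": 0},
    {"slide": [0, 0, 0], "twist": 0},
    {"slide": [0, 0, 0], "twist": 0},
    {"slide": [0, 0, 0], "twist": 0},
    {"slide": [0, 0, 0], "twist": 0},
    {"slide": [0, 0, 0], "twist": 0},
  ],
  claw=0.745,
)

```text
time_s: 66.15
ee_pos: [0.413, 0.1848, 0.1815]
eef_rot: [-3.142, 0.0, 2.787]
wrist_force: [-1.0, -0.7, 1.1]
grip_width: 0.0217
gripper_force: 3.3
```

Emit:
jog_arm(
  increments=[
    {"slide": [0, 0, 0], "twist": 0},
    {"slide": [0, 0, 0], "twist": 0},
    {"slide": [0, 0, 0.1], "twist": 0},
    {"slide": [0, 0, 0.2], "twist": 0},
    {"slide": [0, 0, 0.2], "twist": 0},
    {"slide": [0, 0, 0.2], "twist": 0},
    {"slide": [0, 0, 0.2], "twist": 0},
    {"slide": [0, 0, 0.2], "twist": 0},
  ],
)

```text
time_s: 66.95
ee_pos: [0.413, 0.1848, 0.2263]
eef_rot: [3.142, 0.0, 2.787]
wrist_force: [-0.7, -0.1, -0.1]
grip_width: 0.0222
gripper_force: 2.5
```

```bash
cat > axb.py <<'E'
from tilt import *
def axb(tag,box):
    # black pen: all points above the mat in the box, below the fingertips -> axis
    im,d=snap("side",tag); C=cloud("side",d); s=bot.sense(); zt=s["ee_pos"][2]-.180
    P=C[(C[:,:,0]>box[0])&(C[:,:,0]<box[1])&(C[:,:,1]>box[2])&(C[:,:,1]<box[3])&(C[:,:,2]>.010)&(C[:,:,2]<zt)]
    q=np.median(P,0); P=P[np.linalg.norm(P-q,axis=1)<.08]; q=P.mean(0); D=np.linalg.svd(P-q,full_matrices=0)[2][0]; r=(P-q)@D
    print(len(P),(q*1000).round(),D.round(2),((q+D*r.min())*1000).round(),((q+D*r.max())*1000).round())
    print(s["time_s"],s["gripper_force"],s["grip_width"],s["wrist_force"],s["ee_pos"],s["eef_rot"][2])
E
python3 -c "
from axb import *
axb('c1',(.4,.57,.11,.22))"
```

```text
483 [496. 160.  33.] [-0.89  0.37  0.28] [536. 143.  20.] [436. 185.  52.]
67.0 2.489290237426758 0.02188685229195087 [1.42462268 0.3077742  1.64118898] [0.41332079 0.18492552 0.22744246] 2.786785574778799
```

Emit:
jog_arm(
  increments=[
    {"slide": [0, 0, 0.2], "twist": 0},
    {"slide": [0, 0, 0.3], "twist": 0},
    {"slide": [0, 0, 0.3], "twist": 0},
    {"slide": [0, 0, 0.3], "twist": 0},
    {"slide": [0.19, -0.07, 0.1], "twist": 0},
    {"slide": [0.29, -0.1, 0.1], "twist": 0},
    {"slide": [0.29, -0.1, 0.08], "twist": 0},
    {"slide": [0.29, -0.1, 0.05], "twist": 0},
  ],
)

```text
time_s: 67.8
ee_pos: [0.4567, 0.1695, 0.2827]
eef_rot: [-3.141, -0.0, 2.786]
wrist_force: [-0.8, 0.4, 1.0]
grip_width: 0.0221
gripper_force: 2.3
```

```bash
python3 -c "
from axb import *
axb('c2',(.4,.57,.1,.22))"
```

```text
417 [506. 159.  54.] [ 0.6  -0.23 -0.76] [471. 173.  99.] [540. 146.  11.]
67.85 2.2431574389338493 0.021663859771878728 [-0.57256988 -1.71038687 -0.66201987] [0.45795433 0.16906005 0.2828326 ] 2.785997034645161
```

Emit:
jog_arm(
  increments=[
    {"slide": [0.23, -0.09, 0.06], "twist": 0},
    {"slide": [0.23, -0.09, 0.06], "twist": 0},
    {"slide": [0.23, -0.09, 0.05], "twist": 0},
    {"slide": [0.23, -0.09, 0.05], "twist": 0},
    {"slide": [0.23, -0.09, 0.03], "twist": 0},
    {"slide": [0.23, -0.09, 0.02], "twist": 0},
    {"slide": [0.19, -0.07, 0], "twist": 0},
    {"slide": [0, 0, 0], "twist": 0},
  ],
)

```text
time_s: 68.65
ee_pos: [0.5191, 0.1452, 0.2934]
eef_rot: [-3.142, 0.0, 2.786]
wrist_force: [-0.7, 1.1, 3.0]
grip_width: 0.0218
gripper_force: 3.8
```

```bash
python3 -c "
from axb import *
axb('c3',(.44,.569,.09,.2))"
```

```text
381 [525. 152.  61.] [ 0.24 -0.09 -0.97] [512. 157. 115.] [538. 148.   9.]
68.7 3.7376973778009415 0.021498813157245857 [0.25839862 0.18798578 3.25301496] [0.51853095 0.1454774  0.29328856] 2.786386789934164
```

Emit:
jog_arm(
  increments=[
    {"slide": [0.16, -0.06, 0.02], "twist": 0},
    {"slide": [0.16, -0.06, 0.01], "twist": 0},
    {"slide": [0.16, -0.06, 0], "twist": 0},
    {"slide": [0.13, -0.05, 0], "twist": 0},
    {"slide": [0.13, -0.05, 0], "twist": 0},
    {"slide": [0, 0, 0], "twist": 0},
    {"slide": [0, 0, 0], "twist": 0},
    {"slide": [0, 0, 0], "twist": 0},
  ],
)

```text
time_s: 69.5
ee_pos: [0.5476, 0.1345, 0.2946]
eef_rot: [-3.141, -0.0, 2.787]
wrist_force: [-0.2, 0.5, 0.1]
grip_width: 0.0217
gripper_force: 3.3
```

```bash
python3 -c "
from axb import *
axb('c4',(.46,.569,.09,.2))"
```

```text
390 [550. 143.  63.] [ 0.19 -0.07 -0.98] [539. 146. 115.] [560. 139.  10.]
69.55 3.289208672940731 0.0217256700295639 [ 0.78541244 -1.19579799 -0.47559233] [0.54763915 0.13453872 0.29468922] 2.7869338614604384
```

Emit:
jog_arm(
  increments=[
    {"slide": [0, 0, -0.08], "twist": 0},
    {"slide": [0.1, -0.035, -0.02], "twist": 0},
    {"slide": [0.1, -0.035, 0], "twist": 0},
    {"slide": [0.1, -0.035, 0], "twist": 0},
    {"slide": [0.1, -0.035, 0], "twist": 0},
    {"slide": [0.1, -0.035, 0], "twist": 0},
    {"slide": [0, 0, 0], "twist": 0},
    {"slide": [0, 0, 0], "twist": 0},
  ],
)

```text
time_s: 70.35
ee_pos: [0.5679, 0.1273, 0.2905]
eef_rot: [-3.141, -0.0, 2.787]
wrist_force: [0.4, -0.6, 0.4]
grip_width: 0.022
gripper_force: 3.9
```

```bash
python3 -c "
from axb import *
axb('c5',(.48,.59,.09,.2))"
```

```text
414 [559. 138.  60.] [ 0.06 -0.02 -1.  ] [556. 139. 110.] [563. 137.   9.]
70.4 3.8666727393865585 0.02208252092269096 [ 0.25636136 -0.15733301 -0.13538189] [0.56776483 0.12742584 0.29053945] 2.786724541465853
```

Emit:
jog_arm(
  increments=[
    {"slide": [0.1, -0.035, 0], "twist": 0},
    {"slide": [0.08, -0.03, 0], "twist": 0},
    {"slide": [0, 0, 0], "twist": 0},
    {"slide": [0, 0, 0], "twist": 0},
    {"slide": [0, 0, 0], "twist": 0},
    {"slide": [0, 0, 0], "twist": 0},
    {"slide": [0, 0, 0], "twist": 0},
    {"slide": [0, 0, 0], "twist": 0},
  ],
)

```text
time_s: 71.2
ee_pos: [0.575, 0.1249, 0.2907]
eef_rot: [-3.142, 0.0, 2.787]
wrist_force: [0.5, -0.2, -0.0]
grip_width: 0.0219
gripper_force: 3.8
```

Emit:
jog_arm(
  increments=[
    {"slide": [0, 0, 0], "twist": 0},
    {"slide": [0, 0, 0], "twist": 0},
    {"slide": [0, 0, 0], "twist": 0},
    {"slide": [0, 0, 0.3], "twist": 0},
    {"slide": [0.2, 0.2, 0], "twist": 0},
    {"slide": [0.2, 0.2, 0], "twist": 0},
    {"slide": [0.2, 0.19, 0], "twist": 0},
    {"slide": [0, 0, 0], "twist": 0},
  ],
  claw=1,
  squeeze=60,
)

```text
time_s: 72.0
ee_pos: [0.5999, 0.1495, 0.3021]
eef_rot: [-3.142, -0.0, 2.788]
wrist_force: [-0.5, -0.3, 0.0]
grip_width: 0.0208
gripper_force: 58.7
```

Emit:
jog_arm(
  increments=[
    {"slide": [0, 0, 0], "twist": 0},
    {"slide": [0, 0, -0.1], "twist": 0},
    {"slide": [0, 0, -0.1], "twist": 0},
    {"slide": [0, 0, -0.02], "twist": 0},
    {"slide": [0, 0, 0], "twist": 0},
    {"slide": [0, 0, 0], "twist": 0},
    {"slide": [0, 0, 0], "twist": 0},
    {"slide": [0, 0, 0], "twist": 0},
  ],
)

```text
time_s: 72.8
ee_pos: [0.599, 0.1482, 0.2943]
eef_rot: [3.141, 0.001, 2.786]
wrist_force: [-0.2, -0.5, 6.7]
grip_width: 0.0203
gripper_force: 59.8
```

```bash
python3 -c "
from axb import *
axb('c6',(.56,.615,.12,.18))"
```

```text
445 [587. 160.  62.] [ 0.02 -0.01 -1.  ] [586. 161. 114.] [588. 160.  10.]
72.85 59.84360933303833 0.02060004714157351 [-0.11450501 -0.49891426  7.11991851] [0.59896679 0.14821082 0.29429552] 2.7865268110969366
```

Emit:
jog_arm(
  increments=[
    {"slide": [0, 0, 0], "twist": 0},
    {"slide": [0, 0, 0], "twist": 0},
    {"slide": [0, 0, 0], "twist": 0},
    {"slide": [0, 0, 0.2], "twist": 0},
    {"slide": [0, 0, 0.4], "twist": 0},
    {"slide": [0, 0, 0.5], "twist": 0},
    {"slide": [0, 0, 0.7], "twist": 0},
    {"slide": [0, 0, 0], "twist": -0.93},
  ],
  claw=0.5,
)

```text
time_s: 73.65
ee_pos: [0.5993, 0.1485, 0.3704]
eef_rot: [3.139, 0.005, 2.689]
wrist_force: [0.1, 0.0, 0.6]
grip_width: 0.0425
gripper_force: 0.0
```

Emit:
jog_arm(
  increments=[
    {"slide": [0, 0, 0], "twist": -1},
    {"slide": [0, 0, 0], "twist": -1},
    {"slide": [0, 0, 0], "twist": -1},
    {"slide": [0, 0, 0], "twist": -1},
    {"slide": [0, 0, 0], "twist": -1},
    {"slide": [0, 0, 0], "twist": -1},
    {"slide": [0, 0, 0], "twist": -1},
    {"slide": [0, 0, 0], "twist": -1},
  ],
  claw=0.2,
)

```text
time_s: 74.45
ee_pos: [0.599, 0.1485, 0.3665]
eef_rot: [3.141, 0.0, 1.847]
wrist_force: [-0.3, -0.5, -0.3]
grip_width: 0.0683
gripper_force: 0.0
```

Emit:
jog_arm(
  increments=[
    {"slide": [0, 0, 0], "twist": -1},
    {"slide": [0, 0, 0], "twist": -1},
    {"slide": [0, 0, 0], "twist": -1},
    {"slide": [0, 0, 0], "twist": -0.2},
    {"slide": [0, 0, 0], "twist": 0},
    {"slide": [0, 0, 0], "twist": 0},
    {"slide": [0, 0, 0], "twist": 0},
    {"slide": [0, 0, 0], "twist": 0},
  ],
  squeeze=90,
)

```text
time_s: 75.25
ee_pos: [0.599, 0.1485, 0.3659]
eef_rot: [-3.141, -0.0, 1.518]
wrist_force: [0.5, -1.0, -0.2]
grip_width: 0.0681
gripper_force: 0.0
```

```bash
python3 -c "
from axb import *
axb('c7',(.56,.615,.12,.18))"
```

```text
710 [588. 159.  90.] [-0.01  0.02 -1.  ] [589. 157. 154.] [587. 160.  11.]
75.3 0.0 0.06846449737805449 [-0.1704216  -0.17572239  0.24058465] [0.59898979 0.14844573 0.36587186] 1.5172652091995258
```

Emit:
jog_arm(
  increments=[
    {"slide": [0, 0, -0.5], "twist": 0},
    {"slide": [0, 0, -0.7], "twist": 0},
    {"slide": [0, 0, -0.6], "twist": 0},
    {"slide": [0, 0, -0.52], "twist": 0},
    {"slide": [0, 0, 0], "twist": 0},
    {"slide": [0, 0, 0], "twist": 0},
    {"slide": [0, 0, 0], "twist": 0},
    {"slide": [0, 0, 0], "twist": 0},
  ],
)

```text
time_s: 76.1
ee_pos: [0.5992, 0.1485, 0.2744]
eef_rot: [3.14, -0.0, 1.517]
wrist_force: [0.5, 0.5, -0.1]
grip_width: 0.0683
gripper_force: 0.0
```

Emit:
jog_arm(
  increments=[
    {"slide": [0, 0, 0], "twist": 0},
    {"slide": [0, 0, 0], "twist": 0},
    {"slide": [0, 0, 0], "twist": 0},
    {"slide": [0, 0, 0], "twist": 0},
    {"slide": [0, 0, 0], "twist": 0},
    {"slide": [0, 0, 0], "twist": 0},
    {"slide": [0, 0, 0], "twist": 0},
    {"slide": [0, 0, 0], "twist": 0},
  ],
  claw=1,
)

```text
time_s: 76.9
ee_pos: [0.599, 0.1484, 0.2731]
eef_rot: [-3.141, -0.0, 1.517]
wrist_force: [-0.0, 0.2, -0.4]
grip_width: 0.0204
gripper_force: 87.8
```

Emit:
jog_arm(
  increments=[
    {"slide": [0.2, -0.01, 0.01], "twist": 0},
    {"slide": [0.2, -0.01, 0], "twist": 0},
    {"slide": [0.2, -0.01, 0], "twist": 0},
    {"slide": [0.2, -0.01, 0], "twist": 0},
    {"slide": [0.15, -0.01, 0], "twist": 0},
    {"slide": [0.15, -0.01, 0], "twist": 0},
    {"slide": [0.08, 0, 0], "twist": 0},
    {"slide": [0, 0, 0], "twist": 0},
  ],
)

```text
time_s: 77.7
ee_pos: [0.6467, 0.1453, 0.273]
eef_rot: [-3.139, 0.002, 1.516]
wrist_force: [-5.2, -7.2, 0.2]
grip_width: 0.0202
gripper_force: 88.7
```

```bash
python3 -c "
from axb import *
axb('c8',(.6,.66,.14,.18))"
```

```text
444 [644. 160.  51.] [ 0.06  0.11 -0.99] [642. 155.  93.] [647. 164.   9.]
77.75 88.61302971839905 0.019937076949150243 [-4.1518206  -6.24259364  0.50804918] [0.64662969 0.14536006 0.27299285] 1.5160360172330578
```

Emit:
jog_arm(
  increments=[
    {"slide": [0, -0.03, 0], "twist": 0},
    {"slide": [0.04, -0.02, 0], "twist": 0},
    {"slide": [0, 0, -0.02], "twist": 0},
    {"slide": [0, 0, 0], "twist": 0},
    {"slide": [0, 0, 0], "twist": 0},
    {"slide": [0, 0, 0], "twist": 0},
    {"slide": [0, 0, 0], "twist": 0},
    {"slide": [0, 0, 0], "twist": 0},
  ],
)

```text
time_s: 78.55
ee_pos: [0.6474, 0.1439, 0.2725]
eef_rot: [-3.138, 0.001, 1.517]
wrist_force: [-15.6, -2.8, 8.2]
grip_width: 0.02
gripper_force: 90.0
```

Emit:
jog_arm(
  increments=[
    {"slide": [-0.03, -0.02, 0], "twist": 0},
    {"slide": [0, 0, 0], "twist": 0},
    {"slide": [0, 0, 0], "twist": 0},
    {"slide": [0, 0, 0], "twist": 0},
    {"slide": [0, 0, 0], "twist": 0},
    {"slide": [0, 0, 0], "twist": 0},
    {"slide": [0, 0, 0], "twist": 0},
    {"slide": [0, 0, 0], "twist": 0},
  ],
)

```text
time_s: 79.35
ee_pos: [0.6466, 0.1432, 0.2725]
eef_rot: [-3.139, 0.0, 1.517]
wrist_force: [-9.2, -0.8, 4.8]
grip_width: 0.0202
gripper_force: 88.9
```

Emit:
jog_arm(
  increments=[
    {"slide": [0, 0, 0], "twist": 0},
    {"slide": [0, 0, 0], "twist": 0},
    {"slide": [0, 0, 0], "twist": 0},
    {"slide": [0, 0, 0], "twist": 0},
    {"slide": [0, 0, 0.4], "twist": 0},
    {"slide": [0, 0, 0.6], "twist": 0},
    {"slide": [0, 0, 0.9], "twist": 0},
    {"slide": [0, 0, 0.9], "twist": 0},
  ],
  claw=0.2,
)

```text
time_s: 80.15
ee_pos: [0.6463, 0.1432, 0.3871]
eef_rot: [3.141, -0.0, 1.517]
wrist_force: [0.6, 1.1, 0.5]
grip_width: 0.0681
gripper_force: 0.0
```

Emit:
jog_arm(
  increments=[
    {"slide": [-0.8, 0, 0], "twist": 0},
    {"slide": [-0.8, 0, 0], "twist": 0},
    {"slide": [-0.8, 0, 0], "twist": 0},
    {"slide": [-0.8, 0, 0], "twist": 0},
    {"slide": [-0.8, 0, 0], "twist": 0},
    {"slide": [-0.8, -0.2, 0], "twist": 0},
    {"slide": [-0.6, -0.5, 0], "twist": 0},
    {"slide": [-0.3, -0.8, 0], "twist": 0},
  ],
)

```text
time_s: 80.95
ee_pos: [0.4167, 0.0836, 0.3861]
eef_rot: [3.14, -0.0, 1.519]
wrist_force: [1.0, -0.8, 0.3]
grip_width: 0.0684
gripper_force: 0.0
```

Emit:
jog_arm(
  increments=[
    {"slide": [0, -0.9, 0], "twist": 0},
    {"slide": [0, -0.9, 0], "twist": 0},
    {"slide": [0, -0.9, 0], "twist": 0},
    {"slide": [0, -0.9, 0], "twist": 0},
    {"slide": [0, -0.9, 0], "twist": 0},
    {"slide": [0, -0.9, 0], "twist": 0},
    {"slide": [0, -0.9, 0], "twist": 0},
    {"slide": [0, -0.9, 0], "twist": 0},
  ],
)

```text
time_s: 81.75
ee_pos: [0.4182, -0.2062, 0.3862]
eef_rot: [3.14, 0.001, 1.516]
wrist_force: [2.0, 0.2, 0.5]
grip_width: 0.0681
gripper_force: 0.0
```

```bash
python3 - <<'E'
from h import *
snap("side","d1"); snap("top","d2")
D=cloud("side",np.load("pics/d1.npy")); T=cloud("top",np.load("pics/d2.npy"))
k=2
for nm,x,y in(("c0",629.3,-133.7),("c1",633.2,-63.9),("keep",637,6),("c4",644.7,145.7)):
    for n,C in(("side",D),("top",T)):
        m=(abs(C[:,:,0]*1000-x)<25)&(abs(C[:,:,1]*1000-y)<25)
        P=C[m&(C[:,:,2]>.145)&(C[:,:,2]<.17)]
        if len(P): z=np.percentile(P[:,2],90); Q=P[P[:,2]>z-.004]; print(nm,n,len(P),(Q.mean(0)*1000).round(1),"off",(Q.mean(0)[:2]*1000-[x,y]).round(1))
print(bot.sense()["ee_pos"])
a=cv2.imread("pics/d1.png"); cv2.imwrite("pics/v_end.png",cv2.resize(a[130:480,150:500],(600,600)))
E
```

```text
c0 side 74 [ 628.8 -132.5  150. ] off [-0.5  1.2]
c0 top 101 [ 629.1 -134.7  153.2] off [-0.2 -1. ]
c1 side 78 [632.5 -62.6 150.3] off [-0.7  1.3]
c1 top 97 [633.  -64.8 153.6] off [-0.2 -0.9]
keep side 88 [636.2   7.5 150.4] off [-0.8  1.5]
keep top 99 [636.7   4.2 153.4] off [-0.3 -1.8]
c4 side 106 [644.4 146.5 150. ] off [-0.3  0.8]
c4 top 100 [644.5 144.1 153.4] off [-0.2 -1.6]
[ 0.41829772 -0.20792534  0.38563764]
```

View pics/v_end.png

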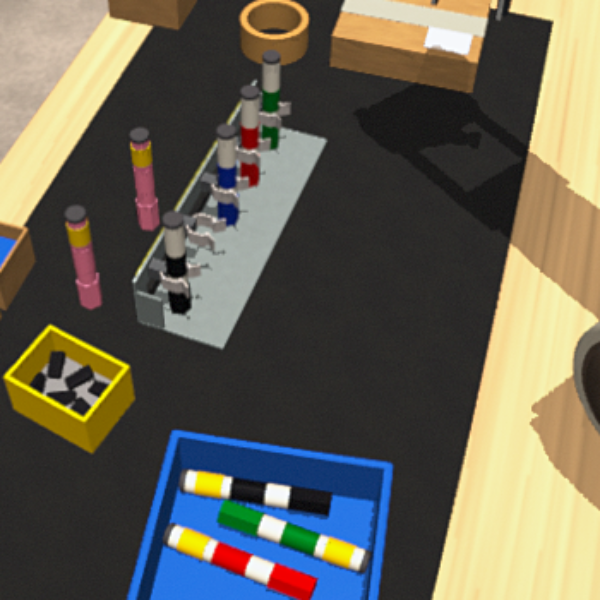

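View pics/d2.png

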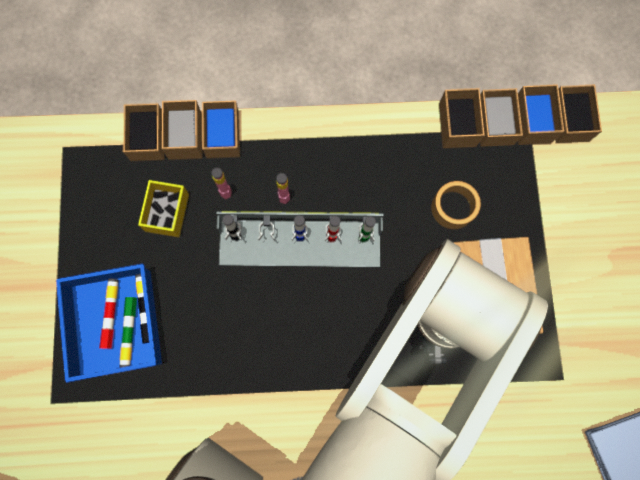

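Both views show the three new markers upright in clips 4 (black, (233,228)), 1 (red, (333,228)) and 0 (green, (368,228)). Their top positions and heights match the keeper's to about 1 mm. All three dried markers lie in the bin, and the bystanders and pink look-alikes are where they were.

```bash
python3 -c "
from workcell import bot
print(bot.finish_job())"
```

```text
the job is handed in; nothing more can be done
None
```

The job is handed in: all three dried markers are in the blue bin, and the three new ones are snapped upright, cap down, in clips 0, 1 and 4. The keeper and bystanders were left alone; the one blemish was a brief 44 N wrist force while seating the red marker (new1), within the 120 N wrist limit.

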